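Level the curing stage and load the glued glasswork

ROBOT

A 6-joint arm with a two-finger parallel gripper is mounted at the origin on the work surface. World frame = base frame: x ahead of the robot, y to its left, z up, the work surface at z = 0. Lengths are in mm, angles in rad, forces in N, time in s.
With the tool pointing down it reaches from about 300 to 750 mm from the base axis. Payload 8.5 kg.
Tool frame: the origin (TCP) lies midway between the tips of the shut fingers; the grasp point (between the pads) lies 19 mm behind it; x points along the fingers, y is the direction in which the jaws open and shut, and the axes are right-handed (so a half turn about x gives the same grasp; the last joint's range is limited). The gripper opens to 88 mm and grips with 3 to 60 N. Pads are 18 mm wide; open, the fingers measure 123 mm over their backs; the gripper's body (75 mm by 187 mm) begins 45 mm behind the grasp point.
Start: joints at [-1.518, 0.381, 1.297, -0, 1.464, -0.215], TCP at [145.531, -530.378, 238.748] pointing down, gripper open.
Joint ranges: [-3.11, 3.11], [-0.89, 2.33], [0.22, 2.48], [-1.42, 4.56], [0.17, 2.85], [-2.88, 2.88]. Speed limits (rad/s): [2.39, 2.39, 3.14, 3.14, 3.14, 3.14].

INTERFACE

Orientations are given as a unit quaternion [w, x, y, z].
In Python, from workcell import sense, vision, ticket gives the robot as it stands.
- The arm moves only by the tool play_rows, never from a script. Its argument "increments" is a list of rows, each an object of numbers: "dx", "dy", "dz": the shift along the world's x, y, z in m; "wx", "wy", "wz": the turn, a rotation vector about the world's x, y, z in rad; "claw": the closure, from 0 (fully open) to 1 (shut). A call has 1 to 12 rows; each row shifts and turns the pose as measured when the row begins; what a row does not reach is not made up. A row lasts 1/8 s, in which the tool goes at most 62.5 mm and 10.7 degrees, less where a joint would pass 70% of its speed; a pose out of reach is approached as far as the arm can. A call with a gripper value outside its range is refused whole. The fingers move at their own pace and stop on an object; "grip_force" is the grip in N (left out, the last holds). Time passes only in rows, so rows that do not move let the fingers close. It gives the time, the measured TCP pose, the force and the opening at its end, in the units of the state.
- sense(): the state, without advancing time (a new reading comes with each control period).
- vision.get_image(name): name is "scene" or "top"; returns the picture (480x640x3 uint8, blue, green, red); there is no depth.
- vision.calibration(name): a dict with "fx", "fy", "cx", "cy" (pixels), "rvec" (rotation vector, rad) and "tvec" (3), from world to camera coordinates, as OpenCV has them. Camera axes: x right, y down, z forward; pixel columns grow to the right and rows downward; lengths in mm; the calibration is good to about 2 mm. A picture is of the moment at which its call begins. calibration takes no time and is no camera call.
- ticket.job_done(): hands the job in, once; it reports no verdict.
The state is a dict: "t": time; "qpos": joint angles; "dq": joint speeds; "tau": joint torques, N m; "tcp_pos": TCP position; "ee_rot": TCP orientation; "contact_force": force on the tool from outside, world axes, zero at the start; "torque": the same for the moment, N m; "grip_width": finger opening in mm.
Only numpy, scipy, OpenCV 4.12 (cv2) and the standard library are available. Lean on these libraries where they do the work, as an engineer would, in place of code of your own. Each camera call takes 0.05 s, during which the arm holds its last target. There are 200 camera calls.

TASK

In the glass studio, set up the curing stage: turn its red and blue knobs until the white platform sits level (both bubbles between their marks), and only then stand every glued bud vase upright in the platform's back lane (away from the robot) and lay every glass cabochon flat in its front lane, each wholly on the white top. When all of them are on, push the yellow lamp switch fully over to on. The vases are top-heavy with freshly glued feet: move them slowly, set them down gently and never let one lean or topple, and do not disturb the glue bottle or the dish of chips.

Things in the scene. Friction and masses are not known exactly. Their poses are not given: they have to be found in the camera images.
- stage: Levelling stage, fixed to the bench: grey base plate 200 x 280 x 12 mm with a 50 mm wide tongue under the side knob, carrying a white tilting platform and two knobs. Origin on the bench under the platform's centre; it stays level, z up; its -x side is the front (towards the robot), its -y side is the right side.
- platform: White tilting platform 180 (x) x 260 (y) x 8 mm, tilted up to 0.17 rad at the start. A rim all round and a rib along its middle (x = 0), each 4 mm wide and 6 mm high, make two lanes 84 x 252 mm: back (+x) and front (-x). Origin at the centre of its top face, 55 mm above the bench (between the rims), which it tilts about; z is its normal; x and y as the stage's when level.
- platform_vial (a point): Middle of the top of a bubble tube, 64 x 16 mm, on the platform's left (+y) edge, lying along x: it shows the fore-and-aft tilt, set by the red front knob. Its white bubble moves towards the high end, 1.5 mm per 0.01 rad, and sits between the two black marks when level.
- front_vial (a point): Middle of the top of a bubble tube, 64 x 16 mm, on the front cross-bar of the platform's carrier, lying along the stage's y: it shows the sideways tilt, set by the blue side knob. Its white bubble moves towards the high end, 1.5 mm per 0.01 rad, and sits between the two black marks when level.
- front_knob_grip (a point): Middle of the bar grip of the red front knob, on its axis, 135 mm towards -x from the stage's origin, 102 mm above the bench. Bar 42 mm along this point's x, 12 mm along y, 26 high, on a 44 mm disc. Clockwise from above raises the platform's front (-x) side, 0.05 rad per rad, this tilt only; it stays put (0.12 N m friction). Travel 3.3 rad either way. Leans with the sideways tilt.
- side_knob_grip (a point): Middle of the bar grip of the blue side knob, on its axis, 180 mm towards -y from the stage's origin, 102 mm above the bench. Bar 42 mm along this point's x, 12 mm along y, 26 high, on a 44 mm disc. Clockwise from above raises the platform's right (-y) side, 0.05 rad per rad, this tilt only; it stays put (0.12 N m friction). Travel 3.3 rad either way.
- vase1: Green glass bud vase, may be absent, 152 mm tall, 0.22 kg, top-heavy (centre of mass 93 mm up): foot 44 mm across, 16 mm stem, straight round bulb 45 mm across from 75 to 132 mm up (the place to grip), 28 mm lip. Origin: centre of the foot's underside, z up the vase. Starts standing on the bench to the left; topples at about 13 degrees.
- vase2: Amber glass bud vase, may be absent, 152 mm tall, 0.22 kg, top-heavy (centre of mass 93 mm up): foot 44 mm across, 16 mm stem, straight round bulb 45 mm across from 75 to 132 mm up (the place to grip), 28 mm lip. Origin: centre of the foot's underside, z up the vase. Starts standing on the bench to the left; topples at about 13 degrees.
- vase3: Blue glass bud vase, may be absent, 152 mm tall, 0.22 kg, top-heavy (centre of mass 93 mm up): foot 44 mm across, 16 mm stem, straight round bulb 45 mm across from 75 to 132 mm up (the place to grip), 28 mm lip. Origin: centre of the foot's underside, z up the vase. Starts standing on the bench to the left; topples at about 13 degrees.
- cabochon1: Red glass cabochon, possibly absent: low disc with domed top, 44 mm across, 19 mm high in the middle, upright side 12 mm high, 0.06 kg. Origin at the centre of its flat underside, z up. Starts lying flat on the bench to the right.
- cabochon2: Turquoise glass cabochon, possibly absent: low disc with domed top, 44 mm across, 19 mm high in the middle, upright side 12 mm high, 0.06 kg. Origin at the centre of its flat underside, z up. Starts lying flat on the bench to the right.
- lamp_switch (a joint): Angle of the lamp switch lever: 0 is off, leaning 0.5 rad towards the box's -x side; 1.0 rad is fully over to the box's +x side, on. It stays where it is left (light friction).
- lamp_switch_tip (a point): Centre of the yellow ball, 26 mm across, on the tip of the lamp switch lever, 80 mm from the lever's axle.
- lamp_switch_base: Grey switch box 70 x 50 x 25 mm of the ultraviolet lamps, fixed to the bench on the right. Origin at the centre of its underside; the lever's axle lies 22 mm above it along its y axis; the lever swings from its -x side (off) to its +x side (on).
- glue_bottle: Bystander: small white-labelled bottle with a red cap, 34 mm across, 75 mm high, beyond the vases. Origin at its underside.
- chip_dish: Bystander: white dish of glass chips, 84 mm across, 26 mm high, near the robot. Origin at its underside.
Things that resemble listed ones, but are neither listed nor needed, are in the scene too. Of the things that look like the vase3, the middle-sized one is meant. Leave any green look-alike of the lamp_switch_base alone.

How it is judged (in metres and radians):
On the way, in this order (a step that is already met when the one before it is completed fails the run):
1. the platform has been levelled (within 0.02 rad) (angle between platform's own z axis and vertical below 0.02 rad), for 0.5 s.
2. every vase and cabochon stands or lies in its lane of the level platform, let go (angle between platform's own z axis and vertical below 0.02 rad and x of vase1 in the frame of platform between 0.015 and 0.075 m and y of vase1 in the frame of platform between -0.115 and 0.115 m and z of vase1 in the frame of platform between -0.006 and 0.006 m and angle between each of vase1, vase2, vase3, cabochon1, cabochon2's own z axis and vertical below 0.08 rad and linear speed of each of vase1, vase2, vase3, cabochon1, cabochon2 below 0.03 m/s and contact force between the fingers and vase1 below 0.05 N and x of vase2 in the frame of platform between 0.015 and 0.075 m and y of vase2 in the frame of platform between -0.115 and 0.115 m and z of vase2 in the frame of platform between -0.006 and 0.006 m and contact force between the fingers and vase2 below 0.05 N and x of vase3 in the frame of platform between 0.015 and 0.075 m and y of vase3 in the frame of platform between -0.115 and 0.115 m and z of vase3 in the frame of platform between -0.006 and 0.006 m and contact force between the fingers and vase3 below 0.05 N and x of cabochon1 in the frame of platform between -0.075 and -0.015 m and y of cabochon1 in the frame of platform between -0.115 and 0.115 m and z of cabochon1 in the frame of platform between -0.006 and 0.006 m and contact force between the fingers and cabochon1 below 0.05 N and x of cabochon2 in the frame of platform between -0.075 and -0.015 m and y of cabochon2 in the frame of platform between -0.115 and 0.115 m and z of cabochon2 in the frame of platform between -0.006 and 0.006 m and contact force between the fingers and cabochon2 below 0.05 N), for 0.3 s.
3. the lamp switch is on (value of joint lamp_switch above 0.8 rad), for 0.2 s.
At the end, for the whole second after the job is handed in: Platform level within 0.02 rad; every vase present in the back lane (15 to 75 mm towards +x of the middle) and every cabochon in the front lane (15 to 75 mm towards -x), within 115 mm in y, directly on the white top, upright within 0.08 rad, still, let go; lamp switch past 0.8 rad (all of step 2 and value of joint lamp_switch above 0.8 rad); the robot touches nothing.
It fails at once if a vase leans over by more than 0.5 rad or topples (angle between any of vase1, vase2, vase3's own z axis and vertical above 0.5 rad).
It fails at once if a vase is flung or dropped (faster than 1 m/s) (linear speed of any of vase1, vase2, vase3 above 1 m/s).
It fails at once if a vase or cabochon is put on the platform while it is plainly tilted (angle between platform's own z axis and vertical above 0.045 rad and contact force between any of vase1, vase2, vase3, cabochon1, cabochon2 and platform above 0.3 N).
It fails at once if the glue bottle or the dish of chips is moved more than 40 mm (distance of any of glue_bottle, chip_dish from where it was at the start of the episode above 0.04 m).
Of vase1, vase2, vase3 only 2 to 3 are there at a start; the rules pass over those that are not, and their reading is None.
Of cabochon1, cabochon2 only 1 to 2 are there at a start; the rules pass over those that are not, and their reading is None.
At some moment in a run one of cabochon1, cabochon2 may be knocked a few centimetres aside while the robot is not near it.
It also fails if it takes over 210 s, if anything falls off the work surface, if the arm or the gripper's body presses on something with over 40 N, if the wrist force passes 120 N, or if a joint passes its speed limit or range.

## Working session

There is one attempt and no reset: what is moved stays moved. The work goes in short steps, Python scripts to look and compute and a tool call to move; the robot and the scene stay as the last step left them, time stands still between calls to the robot, and variables do not carry over. Pictures are saved under pics/ and viewed, about 12 in all and at most 16, crops included, and the job is handed in when it is done.

Besides the shell and the picture viewer there is one more tool, called as name(argument=value, ...), one argument or row to a line, values as JSON. play_rows: Moves the arm, as the interface text tells. Its arguments: {"type":"object","properties":{"increments":{"type":"array"},"grip_force":{"type":"number"}},"required":["increments"]}

```bash
mkdir -p pics; cat > h.py <<'E'
import numpy as np, cv2
from workcell import sense, vision, ticket
def cam(n):
    c=vision.calibration(n); K=np.array([[c['fx'],0,c['cx']],[0,c['fy'],c['cy']],[0,0,1.]])
    return K,np.array(c['rvec'],float),np.array(c['tvec'],float)
def proj(n,P):
    K,r,t=cam(n); return cv2.projectPoints(np.array(P,float).reshape(-1,1,3),r,t,K,None)[0].reshape(-1,2)
def at(n,u,v,z):
    K,r,t=cam(n); R=cv2.Rodrigues(r)[0]; o=-R.T@t; d=R.T@np.linalg.inv(K)@[u,v,1]
    return np.round(o+d*(z-o[2])/d[2],1)
def snap(n,f,box=None,s=1):
    im=vision.get_image(n)
    if box: x0,y0,x1,y1=box; im=im[y0:y1,x0:x1]
    im=cv2.resize(im,None,fx=s,fy=s,interpolation=cv2.INTER_CUBIC); cv2.imwrite('pics/'+f,im)
E
python3 - <<'E'
from h import *
snap('top','1.png',s=1.25); snap('scene','2.png',s=1.25)
for n in('top','scene'):
    K,r,t=cam(n); R=cv2.Rodrigues(r)[0]; print(n,K[0,0],-R.T@t,R[2])
s=sense();print(s)
E
```

```text
top 468.3157379814062 [ 419.69103696  -35.28332675 1086.9851699 ] [ 0.11029592 -0.01941884 -0.99370907]
scene 583.8960902639128 [1470.77443377 -106.95068618  938.22319275] [-0.73307197  0.04466069 -0.67868322]
{'t': 0.1, 'qpos': array([-1.51832258e+00,  3.81101093e-01,  1.29807990e+00, -2.04560877e-05,
        1.46359163e+00, -2.15283641e-01]), 'dq': array([-0.00242553, -0.00077378, -0.00238936, -0.00060782, -0.0006511 ,
        0.00077204]), 'tau': array([ 2.63276037e-03, -4.38656652e+01, -2.24914438e+01,  7.13565457e-02,
        3.41453694e-02, -7.23252992e-05]), 'tcp_pos': array([ 145.50260658, -530.1733522 ,  238.24973469]), 'ee_rot': array([ 0.09396836,  0.70080586,  0.09480113, -0.70075234]), 'contact_force': array([-0.64479926,  0.36418383, -0.42767358]), 'torque': array([-0.02398745, -0.01580561, -0.01227476]), 'grip_width': 88.34159296509327}
```

View pics/1.png

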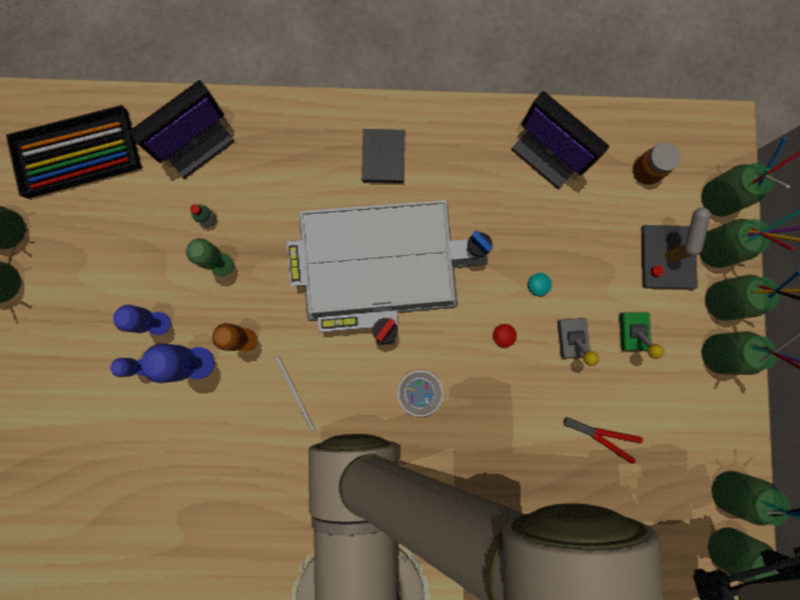

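View pics/2.png

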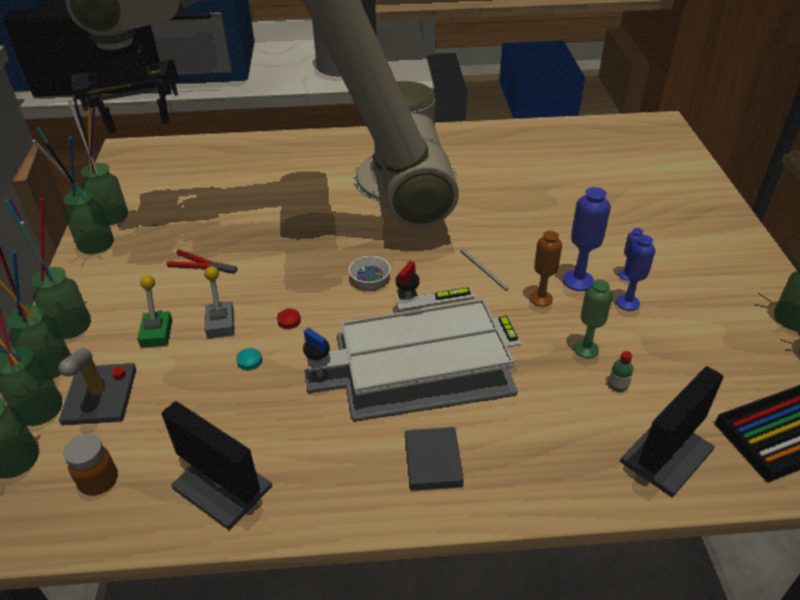

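Vases: green (205,255 in view), amber (230,338), and three blue ones. The blues are large (175,362), small (125,367) and middle (135,318); I choose the middle one. The cabochons are red (505,335) and turquoise (540,284). The switch is the grey one (573,338), not the green one. Next is a close crop of the stage, and of the blue vases as a check.

```bash
python3 - <<'E'
from h import *
a=vision.get_image('top');b=vision.get_image('scene')
cv2.imwrite('pics/t0.png',a);cv2.imwrite('pics/s0.png',b)
A=cv2.convertScaleAbs(cv2.resize(a[155:285,220:400],None,fx=4.4,fy=4.4,interpolation=cv2.INTER_CUBIC),alpha=1.2)
cv2.imwrite('pics/3.png',A)
B=cv2.resize(b[140:300,240:540],(800,427),interpolation=cv2.INTER_CUBIC)
cv2.imwrite('pics/4.png',B)
r=at('top',385/1.25,330/1.25,115);l=at('top',480/1.25,243/1.25,115);print('red,blue knob',r,l,np.linalg.norm((r-l)[:2]))
hs=a.astype(int)
for n,(x,y) in dict(cabR=(505,335),cabT=(540,284)).items(): print(n,at('top',x/1.25,y/1.25,12))
for n,(x,y) in dict(green=(200,248),amber=(224,336),blue=(127,318),big=(158,362),small=(119,367)).items(): print(n,at('top',x/1.25,y/1.25,152))
for n,(x,y) in dict(green=(599,287),amber=(548,239),blue=(642,241)).items(): print(n,at('scene',x/1.25,y/1.25,152))
for n,(x,y) in dict(green=(587,350),amber=(541,298),blue=(628,303)).items(): print(n,at('scene',x/1.25,y/1.25,2))
for n,(x,y) in dict(sw=(592,359)).items(): print(n,at('top',x/1.25,y/1.25,92),at('scene',212/1.25,273/1.25,92),at('top',573/1.25,330/1.25,25))
print('bottle,dish',at('top',197/1.25,210/1.25,75),at('top',420/1.25,394/1.25,26))
E
```

```text
red,blue knob [471.7 -32.5 115. ] [ 622.9 -189.5  115. ] 217.9688968637498
cabR [ 473.4 -253.3   12. ]
cabT [ 569.9 -318.5   12. ]
green [594.4 268.5 152. ]
amber [454.  222.2 152. ]
blue [478.8 376.5 152. ]
big [410.7 323.1 152. ]
small [401.5 383.3 152. ]
green [598.9 270.5 152. ]
amber [465.  216.3 152. ]
blue [485.5 378.2 152. ]
green [597.1 275.5   2. ]
amber [454.2 224.    2. ]
blue [482.5 384.4   2. ]
sw [ 432.1 -386.    92. ] [ 432.9 -385.2   92. ] [ 484.9 -375.4   25. ]
bottle,dish [676.3 302.8  75. ] [363.3 -97.9  26. ]
```

View pics/3.png

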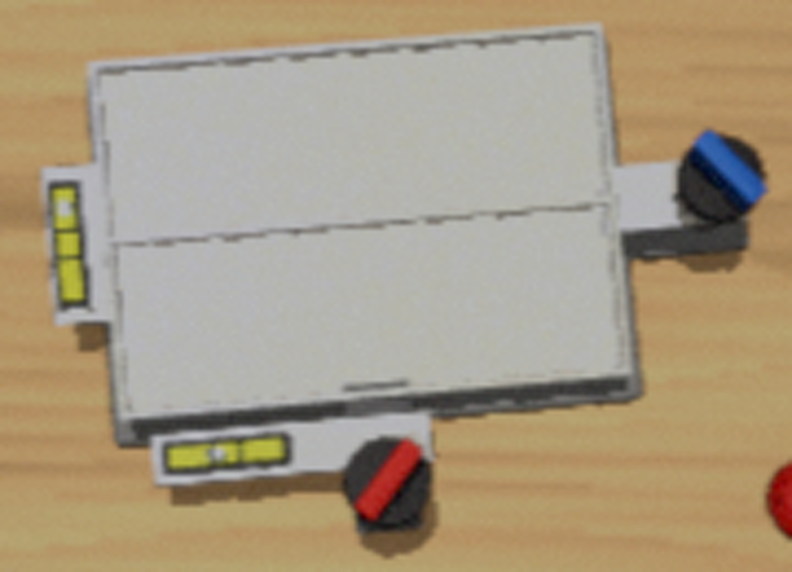

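View pics/4.png

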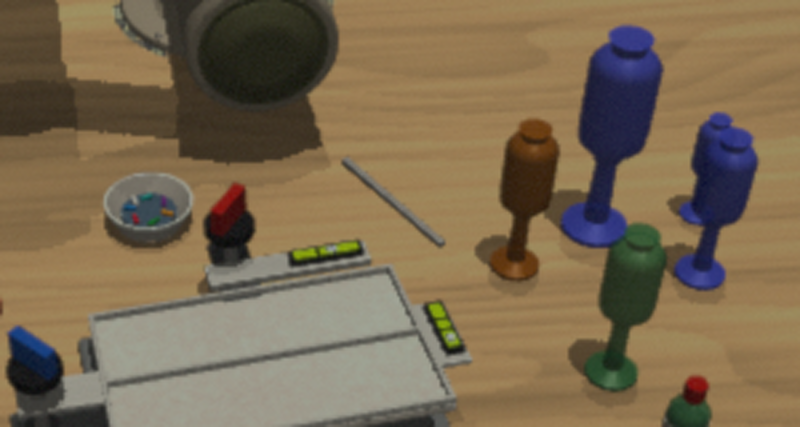

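Bubbles: platform vial (67,210 in crop, centre 69,244) shows the back high by about 0.12. Front vial (219,455, centre 227,453) shows the left high by about 0.03. The middle-sized blue vase is confirmed as the one at (725,180). Next I work out the stage pose.

```bash
python3 - <<'E'
from h import *
f=lambda x,y,z: at('top',220+x/4.4,155+y/4.4,z)
g=lambda x,y,z: at('scene',240+x*.375,140+y*.375,z)
ang=lambda a,b: np.arctan2(*(b-a)[:2][::-1])
rt=f(391,479,115);bt=f(730,165,115);print('red',rt,'blue',bt,np.linalg.norm(rt-bt))
print('scene',g(229,208,115),g(34,356,115))
print('bar red',ang(f(365,513,115),f(415,445,115)),'blue',ang(f(755,195,115),f(705,140,115)))
a,b=f(118,243,61),f(607,205,61);print('rib',a,b,(a+b)/2,np.linalg.norm(a-b),ang(b,a)-np.pi/2)
d=(rt-bt)[:2]; yaw=np.arctan2(d[1],d[0])-np.arctan2(180,-135); print('yaw',yaw)
R=np.array([[np.cos(yaw),-np.sin(yaw)],[np.sin(yaw),np.cos(yaw)]])
o=((rt[:2]-R@[-135,0])+(bt[:2]-R@[0,-180]))/2; print('o',o)
print('vials',f(69,244,60),f(227,453,60))
E
```

```text
red [472.  -34.3 115. ] blue [ 627.1 -193.5  115. ] 222.26256994824837
scene [490.4 -34.5 115. ] [ 648.2 -192.6  115. ]
bar red -0.6088763980642374 blue 0.7458930358283405
rib [590.2 106.   61. ] [ 616.3 -140.    61. ] [603.25 -17.    61.  ] 247.38069851950857 0.10570212579696503
yaw 0.12885293287256117
o [604.92572072 -15.97258017]
vials [589.1 130.6  60. ] [485.9  47.8  60. ]
```

play_rows(
  increments=[
    {"dx": 0.048,"dy": 0.0336,"dz": -0.004,"wz": 0.048,"claw": 0.3},
    {"dx": 0.048,"dy": 0.0336,"dz": -0.004,"wz": 0.048,"claw": 0.3},
    {"dx": 0.048,"dy": 0.0336,"dz": -0.004,"wz": 0.048,"claw": 0.3},
    {"dx": 0.048,"dy": 0.0336,"dz": -0.004,"wz": 0.048,"claw": 0.3},
    {"dx": 0.048,"dy": 0.0336,"dz": -0.004,"wz": 0.048,"claw": 0.3},
    {"dx": 0.048,"dy": 0.0336,"dz": -0.004,"wz": 0.048,"claw": 0.3},
    {"dx": 0.048,"dy": 0.0336,"dz": -0.004,"wz": 0.048,"claw": 0.3},
    {"dx": 0.048,"dy": 0.0336,"dz": -0.004,"wz": 0.048,"claw": 0.3},
    {"dx": 0.048,"dy": 0.0336,"dz": -0.004,"wz": 0.048,"claw": 0.3},
    {"dx": 0.048,"dy": 0.0336,"dz": -0.004,"wz": 0.048,"claw": 0.3},
  ],
  grip_force=15,
)

```text
$.increments[0]: bad value
```

play_rows(
  increments=[
    {"dx": 0.048,"dy": 0.0336,"dz": -0.004,"wx": 0,"wy": 0,"wz": 0.048,"claw": 0.3},
    {"dx": 0.048,"dy": 0.0336,"dz": -0.004,"wx": 0,"wy": 0,"wz": 0.048,"claw": 0.3},
    {"dx": 0.048,"dy": 0.0336,"dz": -0.004,"wx": 0,"wy": 0,"wz": 0.048,"claw": 0.3},
    {"dx": 0.048,"dy": 0.0336,"dz": -0.004,"wx": 0,"wy": 0,"wz": 0.048,"claw": 0.3},
    {"dx": 0.048,"dy": 0.0336,"dz": -0.004,"wx": 0,"wy": 0,"wz": 0.048,"claw": 0.3},
    {"dx": 0.048,"dy": 0.0336,"dz": -0.004,"wx": 0,"wy": 0,"wz": 0.048,"claw": 0.3},
    {"dx": 0.048,"dy": 0.0336,"dz": -0.004,"wx": 0,"wy": 0,"wz": 0.048,"claw": 0.3},
    {"dx": 0.048,"dy": 0.0336,"dz": -0.004,"wx": 0,"wy": 0,"wz": 0.048,"claw": 0.3},
    {"dx": 0.048,"dy": 0.0336,"dz": -0.004,"wx": 0,"wy": 0,"wz": 0.048,"claw": 0.3},
    {"dx": 0.048,"dy": 0.0336,"dz": -0.004,"wx": 0,"wy": 0,"wz": 0.048,"claw": 0.3},
  ],
  grip_force=15,
)

```text
t: 1.45
tcp_pos: [636.0, -184.0, 195.8]
ee_rot: [-0.26, -0.657, -0.261, 0.658]
contact_force: [0.3, -1.0, -0.4]
grip_width: 61.8
```

play_rows(
  increments=[
    {"dx": -0.01,"dy": -0.01,"dz": -0.03,"wx": 0,"wy": 0,"wz": 0,"claw": 0.3},
    {"dx": 0,"dy": 0,"dz": -0.03,"wx": 0,"wy": 0,"wz": 0,"claw": 0.3},
    {"dx": 0,"dy": 0,"dz": 0,"wx": 0,"wy": 0,"wz": 0,"claw": 0.4},
  ],
)

```text
t: 1.82
tcp_pos: [628.8, -190.1, 132.7]
ee_rot: [-0.263, -0.656, -0.264, 0.657]
contact_force: [-0.3, 0.1, 0.9]
grip_width: 54.3
```

```bash
python3 - <<'E'
from h import *
print(sense()['tcp_pos'])
a=cv2.resize(vision.get_image('scene')[180:330,200:440],(800,500),interpolation=cv2.INTER_CUBIC)
b=cv2.resize(vision.get_image('top')[150:290,220:420],(800,560),interpolation=cv2.INTER_CUBIC)[:,:]
cv2.imwrite('pics/5.png',cv2.resize(np.vstack([a,b]),(452,600)))
E
```

```text
[ 628.75584324 -190.08508042  132.71515789]
```

View pics/5.png

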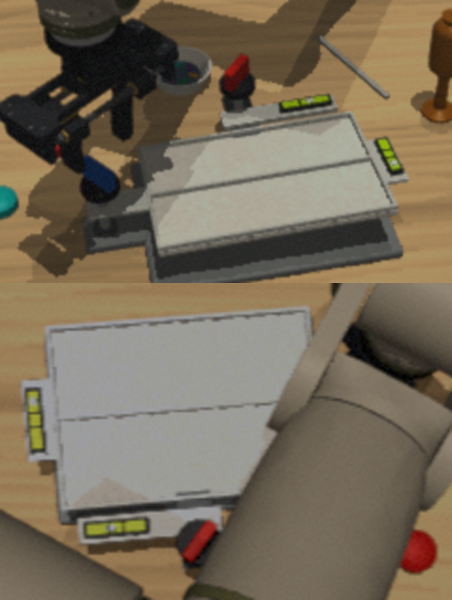

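The scene view shows the blue bar between the fingers and aligned with them. I descend, close and turn −0.55 rad.

play_rows(
  increments=[
    {"dx": -0.002,"dy": -0.003,"dz": -0.02,"wx": 0,"wy": 0,"wz": 0,"claw": 0.4},
    {"dx": 0,"dy": 0,"dz": -0.018,"wx": 0,"wy": 0,"wz": 0,"claw": 0.4},
    {"dx": 0,"dy": 0,"dz": 0,"wx": 0,"wy": 0,"wz": 0,"claw": 1},
    {"dx": 0,"dy": 0,"dz": 0,"wx": 0,"wy": 0,"wz": 0,"claw": 1},
    {"dx": 0,"dy": 0,"dz": 0,"wx": 0,"wy": 0,"wz": 0,"claw": 1},
    {"dx": 0,"dy": 0,"dz": 0,"wx": 0,"wy": 0,"wz": 0,"claw": 1},
    {"dx": 0,"dy": 0,"dz": 0,"wx": 0,"wy": 0,"wz": 0,"claw": 1},
  ],
  grip_force=20,
)

```text
t: 2.8
tcp_pos: [628.9, -194.5, 105.9]
ee_rot: [0.266, 0.659, 0.26, -0.653]
contact_force: [-4.7, 4.7, -0.3]
grip_width: 11.6
```

play_rows(
  increments=[
    {"dx": 0,"dy": 0,"dz": 0,"wx": 0,"wy": 0,"wz": 0,"claw": 0.6},
    {"dx": 0,"dy": 0,"dz": -0.012,"wx": 0,"wy": 0,"wz": 0,"claw": 0.6},
    {"dx": 0,"dy": 0,"dz": -0.003,"wx": 0,"wy": 0,"wz": 0,"claw": 0.6},
    {"dx": 0,"dy": 0,"dz": 0,"wx": 0,"wy": 0,"wz": 0,"claw": 1},
    {"dx": 0,"dy": 0,"dz": 0,"wx": 0,"wy": 0,"wz": 0,"claw": 1},
    {"dx": 0,"dy": 0,"dz": 0,"wx": 0,"wy": 0,"wz": 0,"claw": 1},
  ],
  grip_force=25,
)

```text
t: 3.55
tcp_pos: [628.8, -194.3, 90.1]
ee_rot: [0.266, 0.659, 0.26, -0.654]
contact_force: [-3.6, 1.6, -0.5]
grip_width: 11.8
```

play_rows(
  increments=[
    {"dx": 0,"dy": 0,"dz": 0,"wx": 0,"wy": 0,"wz": -0.08,"claw": 1},
    {"dx": 0,"dy": 0,"dz": 0,"wx": 0,"wy": 0,"wz": -0.08,"claw": 1},
    {"dx": 0,"dy": 0,"dz": 0,"wx": 0,"wy": 0,"wz": -0.08,"claw": 1},
    {"dx": 0,"dy": 0,"dz": 0,"wx": 0,"wy": 0,"wz": -0.08,"claw": 1},
    {"dx": 0,"dy": 0,"dz": 0,"wx": 0,"wy": 0,"wz": -0.08,"claw": 1},
    {"dx": 0,"dy": 0,"dz": 0,"wx": 0,"wy": 0,"wz": -0.08,"claw": 1},
    {"dx": 0,"dy": 0,"dz": 0,"wx": 0,"wy": 0,"wz": -0.08,"claw": 1},
    {"dx": 0,"dy": 0,"dz": 0,"wx": 0,"wy": 0,"wz": 0,"claw": 1},
  ],
)

```text
t: 4.55
tcp_pos: [628.7, -194.1, 90.1]
ee_rot: [0.069, 0.706, 0.063, -0.702]
contact_force: [-0.2, 0.6, -1.8]
grip_width: 11.7
```

```bash
cat >> h.py <<'E'
def vials(f):
    """enlarged top-camera crops of both vials, plus scene crop"""
    t=vision.get_image('top'); s=vision.get_image('scene')
    z=lambda im:cv2.resize(im,(400,300),interpolation=cv2.INTER_CUBIC)
    cv2.imwrite('pics/'+f,np.vstack([np.hstack([z(t[190:235,215:275]),z(t[235:280,240:300])]),np.hstack([z(s[240:285,385:445]),z(s[215:260,330:390])])]))
E
python3 - <<'E'
from h import *
s=sense();R=cv2.Rodrigues
q=s['ee_rot'];print(s['qpos'],np.arctan2(1-2*(q[1]**2+q[3]**2),2*(q[1]*q[2]-q[0]*q[3])),s['contact_force'],s['tcp_pos'])
vials('6.png')
E
```

```text
[-0.47720553  0.69010099  1.18749808 -0.00507637  1.25458813  0.90883101] -1.3845019592909142 [-0.20369312  0.55605745 -1.7920916 ] [ 628.656534   -194.13617603   90.1054804 ]
```

View pics/6.png

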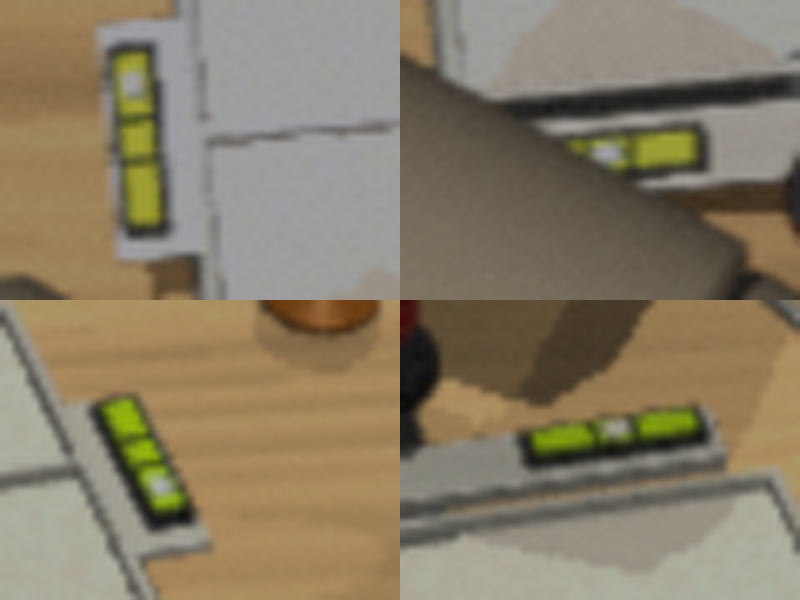

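play_rows(
  increments=[
    {"dx": 0,"dy": 0,"dz": 0,"wx": 0,"wy": 0,"wz": 0,"claw": 0.4},
    {"dx": 0,"dy": 0,"dz": 0,"wx": 0,"wy": 0,"wz": 0,"claw": 0.4},
    {"dx": 0,"dy": 0,"dz": 0.045,"wx": 0,"wy": 0,"wz": 0,"claw": 0.4},
    {"dx": 0,"dy": 0,"dz": 0.03,"wx": 0,"wy": 0,"wz": 0.18,"claw": 0.4},
    {"dx": -0.02,"dy": 0.02,"dz": 0,"wx": 0,"wy": 0,"wz": 0.18,"claw": 0.4},
    {"dx": -0.02,"dy": 0.02,"dz": 0,"wx": 0,"wy": 0,"wz": 0.18,"claw": 0.4},
    {"dx": -0.02,"dy": 0.02,"dz": 0,"wx": 0,"wy": 0,"wz": 0.18,"claw": 0.4},
    {"dx": -0.02,"dy": 0.02,"dz": 0,"wx": 0,"wy": 0,"wz": 0.18,"claw": 0.4},
    {"dx": -0.02,"dy": 0.02,"dz": 0,"wx": 0,"wy": 0,"wz": 0.18,"claw": 0.4},
    {"dx": -0.02,"dy": 0.02,"dz": 0,"wx": 0,"wy": 0,"wz": 0.18,"claw": 0.4},
    {"dx": -0.02,"dy": 0.02,"dz": 0,"wx": 0,"wy": 0,"wz": 0.18,"claw": 0.4},
    {"dx": 0,"dy": 0,"dz": 0,"wx": 0,"wy": 0,"wz": 0,"claw": 0.4},
  ],
)

```text
t: 6.15
tcp_pos: [484.9, -51.1, 169.1]
ee_rot: [0.53, 0.477, 0.523, -0.467]
contact_force: [-0.2, -0.4, 0.0]
grip_width: 52.7
```

```bash
cat >> h.py <<'E'
def st():
    s=sense();q=s['ee_rot'];print('t',s['t'],'tcp',s['tcp_pos'].round(1),'phi',round(float(np.arctan2(1-2*(q[1]**2+q[3]**2),2*(q[1]*q[2]-q[0]*q[3]))),3),'q16',s['qpos'][[0,5]].round(3),'F',s['contact_force'].round(1),'w',round(s['grip_width'],1))
    xa=np.array([1-2*(q[2]**2+q[3]**2),2*(q[1]*q[2]+q[0]*q[3]),2*(q[1]*q[3]-q[0]*q[2])]);print('toolx',xa.round(3))
E
python3 -c "
from h import *
st()"
```

```text
t 6.15 tcp [484.9 -51.1 169.1] phi 0.109 q16 [-0.354 -0.467] F [-0.2 -0.4  0. ] w 52.7
toolx [ 0.017  0.005 -1.   ]
```

play_rows(
  increments=[
    {"dx": -0.007,"dy": 0.009,"dz": -0.01,"wx": 0,"wy": 0.017,"wz": 0.17,"claw": 0.4},
    {"dx": -0.007,"dy": 0.009,"dz": -0.01,"wx": 0,"wy": 0,"wz": 0.17,"claw": 0.4},
    {"dx": 0,"dy": 0,"dz": -0.01,"wx": 0,"wy": 0,"wz": 0.17,"claw": 0.4},
    {"dx": 0,"dy": 0,"dz": -0.01,"wx": 0,"wy": 0,"wz": 0.17,"claw": 0.4},
    {"dx": 0,"dy": 0,"dz": 0,"wx": 0,"wy": 0,"wz": 0.17,"claw": 0.4},
    {"dx": 0,"dy": 0,"dz": 0,"wx": 0,"wy": 0,"wz": 0,"claw": 0.4},
  ],
)

```text
t: 6.9
tcp_pos: [476.2, -37.1, 128.9]
ee_rot: [0.675, 0.213, 0.675, -0.21]
contact_force: [-0.2, 1.0, -0.1]
grip_width: 52.9
```

```bash
python3 -c "
from h import *
st()
a=cv2.resize(vision.get_image('scene')[170:290,240:400],(640,480),interpolation=cv2.INTER_CUBIC)
cv2.imwrite('pics/7.png',a)"
```

```text
t 6.9 tcp [476.2 -37.1 128.9] phi 0.964 q16 [-0.329 -1.295] F [-0.2  1.  -0.1] w 52.9
toolx [ 0.002  0.004 -1.   ]
```

View pics/7.png

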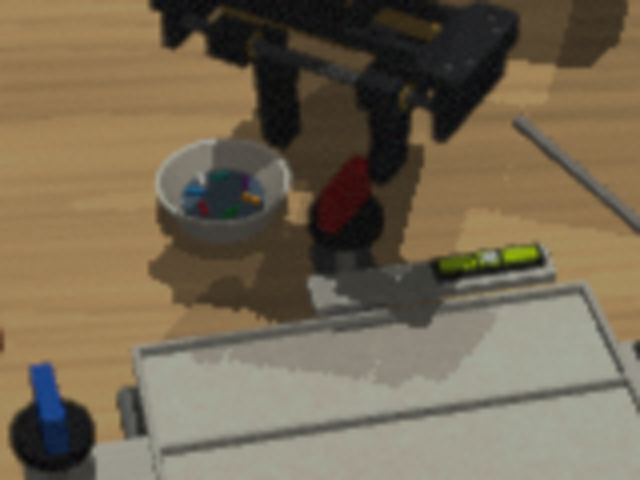

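The red bar is at (345,195) between the fingers and aligned. I descend and grip.

play_rows(
  increments=[
    {"dx": -0.004,"dy": 0.004,"dz": 0,"wx": 0,"wy": 0,"wz": 0,"claw": 0.4},
    {"dx": 0,"dy": 0,"dz": -0.02,"wx": 0,"wy": 0,"wz": 0,"claw": 0.4},
    {"dx": 0,"dy": 0,"dz": -0.018,"wx": 0,"wy": 0,"wz": 0,"claw": 0.4},
    {"dx": 0,"dy": 0,"dz": 0,"wx": 0,"wy": 0,"wz": 0,"claw": 0.6},
    {"dx": 0,"dy": 0,"dz": 0,"wx": 0,"wy": 0,"wz": 0,"claw": 1},
    {"dx": 0,"dy": 0,"dz": 0,"wx": 0,"wy": 0,"wz": 0,"claw": 1},
    {"dx": 0,"dy": 0,"dz": 0,"wx": 0,"wy": 0,"wz": 0,"claw": 1},
    {"dx": 0,"dy": 0,"dz": 0,"wx": 0,"wy": 0,"wz": 0,"claw": 1},
  ],
)

```text
t: 7.95
tcp_pos: [474.2, -31.5, 92.7]
ee_rot: [0.676, 0.22, 0.67, -0.214]
contact_force: [7.5, 8.8, -8.8]
grip_width: 11.7
```

play_rows(
  increments=[
    {"dx": 0,"dy": 0,"dz": 0,"wx": 0,"wy": 0,"wz": -0.13,"claw": 1},
    {"dx": 0,"dy": 0,"dz": 0,"wx": 0,"wy": 0,"wz": -0.13,"claw": 1},
    {"dx": 0,"dy": 0,"dz": 0,"wx": 0,"wy": 0,"wz": -0.13,"claw": 1},
    {"dx": 0,"dy": 0,"dz": 0,"wx": 0,"wy": 0,"wz": -0.13,"claw": 1},
    {"dx": 0,"dy": 0,"dz": 0,"wx": 0,"wy": 0,"wz": -0.13,"claw": 1},
    {"dx": 0,"dy": 0,"dz": 0,"wx": 0,"wy": 0,"wz": -0.13,"claw": 1},
    {"dx": 0,"dy": 0,"dz": 0,"wx": 0,"wy": 0,"wz": -0.13,"claw": 1},
    {"dx": 0,"dy": 0,"dz": 0,"wx": 0,"wy": 0,"wz": -0.13,"claw": 1},
    {"dx": 0,"dy": 0,"dz": 0,"wx": 0,"wy": 0,"wz": -0.13,"claw": 1},
    {"dx": 0,"dy": 0,"dz": 0,"wx": 0,"wy": 0,"wz": -0.13,"claw": 1},
    {"dx": 0,"dy": 0,"dz": 0,"wx": 0,"wy": 0,"wz": -0.13,"claw": 1},
    {"dx": 0,"dy": 0,"dz": 0,"wx": 0,"wy": 0,"wz": -0.13,"claw": 1},
  ],
)

```text
t: 9.45
tcp_pos: [473.7, -31.4, 92.6]
ee_rot: [-0.314, -0.634, -0.307, 0.636]
contact_force: [0.6, -0.0, -3.0]
grip_width: 11.7
```

```bash
python3 -c "
from h import *
st()"
```

```text
t 9.45 tcp [473.7 -31.4  92.6] phi -0.661 q16 [-0.312  0.355] F [ 0.6 -0.  -3. ] w 11.7
toolx [ 0.002 -0.009 -1.   ]
```

play_rows(
  increments=[
    {"dx": 0,"dy": 0,"dz": 0,"wx": 0,"wy": 0,"wz": -0.13,"claw": 1},
    {"dx": 0,"dy": 0,"dz": 0,"wx": 0,"wy": 0,"wz": -0.13,"claw": 1},
    {"dx": 0,"dy": 0,"dz": 0,"wx": 0,"wy": 0,"wz": -0.13,"claw": 1},
    {"dx": 0,"dy": 0,"dz": 0,"wx": 0,"wy": 0,"wz": -0.13,"claw": 1},
    {"dx": 0,"dy": 0,"dz": 0,"wx": 0,"wy": 0,"wz": -0.13,"claw": 1},
    {"dx": 0,"dy": 0,"dz": 0,"wx": 0,"wy": 0,"wz": -0.13,"claw": 1},
    {"dx": 0,"dy": 0,"dz": 0,"wx": 0,"wy": 0,"wz": 0,"claw": 1},
  ],
)

```text
t: 10.32
tcp_pos: [473.6, -31.0, 92.6]
ee_rot: [-0.039, -0.704, -0.034, 0.708]
contact_force: [1.0, -0.6, -2.8]
grip_width: 12.0
```

```bash
python3 -c "
from h import *
st(); vials('8.png')"
```

```text
t 10.325 tcp [473.6 -31.   92.6] phi -1.467 q16 [-0.311  1.161] F [ 1.  -0.6 -2.8] w 12.0
toolx [-0.006 -0.007 -1.   ]
```

View pics/8.png

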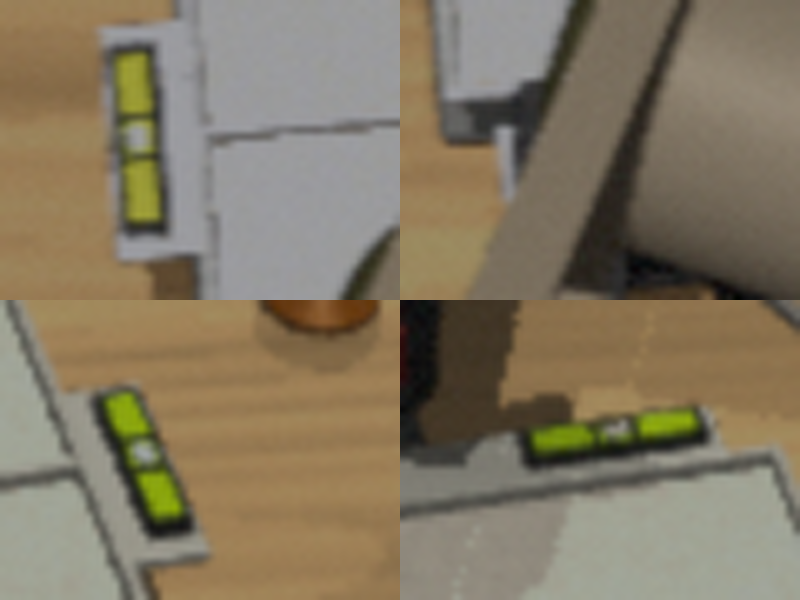

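Both bubbles are between their marks: platform vial (137,138), midway between the marks at 118 and 158, and front vial (617,430) with tube centre about 615. I release, back off and measure precisely.

play_rows(
  increments=[
    {"dx": 0,"dy": 0,"dz": 0,"wx": 0,"wy": 0,"wz": 0,"claw": 0.4},
    {"dx": 0,"dy": 0,"dz": 0,"wx": 0,"wy": 0,"wz": 0,"claw": 0.4},
    {"dx": 0,"dy": 0,"dz": 0,"wx": 0,"wy": 0,"wz": 0,"claw": 0.2},
    {"dx": 0,"dy": 0,"dz": 0.045,"wx": 0,"wy": 0,"wz": 0,"claw": 0},
    {"dx": 0,"dy": -0.04,"dz": 0.045,"wx": 0,"wy": 0,"wz": 0.15,"claw": 0},
    {"dx": 0,"dy": -0.05,"dz": 0.03,"wx": 0,"wy": 0,"wz": 0.15,"claw": 0},
    {"dx": 0,"dy": -0.05,"dz": 0.03,"wx": 0,"wy": 0,"wz": 0.15,"claw": 0},
    {"dx": 0,"dy": -0.05,"dz": 0,"wx": 0,"wy": 0,"wz": 0,"claw": 0},
    {"dx": 0,"dy": 0,"dz": 0,"wx": 0,"wy": 0,"wz": 0,"claw": 0},
  ],
)

```text
t: 11.55
tcp_pos: [472.1, -226.2, 248.8]
ee_rot: [-0.206, -0.676, -0.197, 0.68]
contact_force: [0.0, 1.4, -0.1]
grip_width: 88.2
```

```bash
cat >> h.py <<'E'
PROF=[(22,0),(22,4),(8,6),(8,75),(22.5,75),(22.5,132),(14,140),(14,152)]
def sil(n,x,y,z0=0):
    m=np.zeros((480,640),np.uint8); th=np.linspace(0,2*np.pi,24)
    for (r1,h1),(r2,h2) in zip(PROF,PROF[1:]):
        P=[(x+r*np.cos(a),y+r*np.sin(a),z0+h) for r,h in((r1,h1),(r2,h2)) for a in th]
        cv2.fillConvexPoly(m,cv2.convexHull(np.round(proj(n,P)).astype(np.int32)),1)
    return m
HUE=dict(green=(45,85),amber=(5,14),blue=(112,130))
def mask(im,c):
    h=cv2.cvtColor(im,cv2.COLOR_BGR2HSV); lo,hi=HUE[c]
    return ((h[...,0]>=lo)&(h[...,0]<=hi)&(h[...,1]>(150 if c!='green' else 70))).astype(np.uint8)
def findvase(c,x,y,z0=0,cams=('top','scene'),ims=None):
    from scipy.optimize import minimize
    ims=ims or {n:vision.get_image(n) for n in cams}
    ms={}
    for n in cams:
        m=mask(ims[n],c); m&=cv2.dilate(sil(n,x,y,z0),np.ones((25,25))); 
        ms[n]=m
    def cost(p):
        k=0
        for n in cams:
            s=sil(n,*p,z0); k+=1-(s&ms[n]).sum()/max(1,(s|ms[n]).sum())
        return k
    b=min(((cost((x+i,y+j)),x+i,y+j) for i in range(-16,17,4) for j in range(-16,17,4)))
    b=min(((cost((b[1]+i,b[2]+j)),b[1]+i,b[2]+j) for i in range(-3,4) for j in range(-3,4)))
    return b
E
python3 - <<'E'
from h import *
st()
ims={n:vision.get_image(n) for n in('top','scene')}
for n in ims: cv2.imwrite(f'pics/lev_{n}.png',ims[n])
for c,x,y in(('green',596,271),('amber',456,222),('blue',481,379)):
    print(c,findvase(c,x,y,ims=ims),[findvase(c,x,y,cams=(n,),ims=ims) for n in ims])
z=lambda im:cv2.resize(im,(400,300),interpolation=cv2.INTER_CUBIC)
t=ims['top']
# bubbles: yellow tube / white bubble in top image
h=cv2.cvtColor(t,cv2.COLOR_BGR2HSV)
for nm,(x0,y0,x1,y1) in dict(plat=(225,192,245,230),front=(250,245,295,270)).items():
    r=t[y0:y1,x0:x1].astype(int); ye=(r[...,1]-r[...,0]>50)
    ys,xs=np.nonzero(ye); print(nm,'yellow bbox',x0+xs.min(),x0+xs.max(),y0+ys.min(),y0+ys.max())
    ax=0 if nm=='plat' else 1
    # profile along axis
    if nm=='plat': print([(y0+i, int((r[i,...,1]-r[i,...,0]).max()), int(r[i,:14,0].max() )) for i in range(y1-y0)])
    else: print([(x0+i, int((r[:,i,1]-r[:,i,0]).max())) for i in range(x1-x0)])
cv2.imwrite('pics/9.png',np.hstack([z(t[190:235,215:275]),z(t[235:280,240:300])]))
E
```

```text
t 11.55 tcp [ 472.1 -226.2  248.8] phi -0.993 q16 [-0.667  0.327] F [ 0.   1.4 -0.1] w 88.2
toolx [-0.002 -0.014 -1.   ]Traceback (most recent call last):
  File "<stdin>", line 6, in <module>
  File "h.py", line 46, in findvase
    b=min(((cost((x+i,y+j)),x+i,y+j) for i in range(-16,17,4) for j in range(-16,17,4)))
  File "h.py", line 46, in <genexpr>
    b=min(((cost((x+i,y+j)),x+i,y+j) for i in range(-16,17,4) for j in range(-16,17,4)))
            ~~~~^^^^^^^^^^^
  File "h.py", line 44, in cost
    s=sil(n,*p,z0); k+=1-(s&ms[n]).sum()/max(1,(s|ms[n]).sum())
  File "h.py", line 28, in sil
    cv2.fillConvexPoly(m,cv2.convexHull(np.round(proj(n,P)).astype(np.int32)),1)
                                                 ~~~~^^^^^
  File "h.py", line 7, in proj
    K,r,t=cam(n); return cv2.projectPoints(np.array(P,float).reshape(-1,1,3),r,t,K,None)[0].reshape(-1,2)
          ~~~^^^
  File "h.py", line 4, in cam
    c=vision.calibration(n); K=np.array([[c['fx'],0,c['cx']],[0,c['fy'],c['cy']],[0,0,1.]])
ValueError: time passes only in moves, steps and waits
```

```bash
sed -i 's/^def cam(n):/import functools\n@functools.cache\ndef cam(n):/' h.py
cat > m.py <<'E'
from h import *
ims={n:cv2.imread(f'pics/lev_{n}.png') for n in('top','scene')}
for c,x,y in(('green',596,271),('amber',456,222),('blue',481,379)):
    print(c,findvase(c,x,y,ims=ims),[findvase(c,x,y,cams=(n,),ims=ims) for n in ims])
z=lambda im:cv2.resize(im,(400,300),interpolation=cv2.INTER_CUBIC)
t=ims['top']
for nm,(x0,y0,x1,y1) in dict(plat=(228,192,245,230),front=(250,250,295,268)).items():
    r=t[y0:y1,x0:x1].astype(int); d=r[...,1]-r[...,0]
    ax=1 if nm=='plat' else 0
    print(nm,(y0,x0)[ax==0],d.max(axis=ax).tolist())
E
python3 m.py
```

```text
green (np.float64(0.47734393196042046), 592, 278) [(np.float64(0.22194199243379575), 594, 277), (np.float64(0.24655172413793103), 589, 276)]
amber (np.float64(1.032659183750214), 454, 224) [(np.float64(0.4378531073446328), 455, 224), (np.float64(0.5884115884115884), 452, 225)]
blue (np.float64(1.2469271282342798), 479, 381) [(np.float64(0.5389344262295082), 481, 382), (np.float64(0.701949860724234), 482, 380)]
plat 192 [40, 39, 37, 37, 36, 37, 87, 101, 101, 105, 103, 103, 103, 101, 98, 44, 72, 54, 48, 41, 72, 51, 86, 101, 103, 101, 101, 102, 102, 101, 100, 41, 40, 42, 41, 39, 41, 41]
front 250 [43, 42, 41, 42, 39, 39, 40, 40, 65, 97, 99, 99, 100, 98, 98, 101, 100, 82, 56, 66, 53, 46, 54, 74, 60, 80, 98, 100, 99, 100, 100, 99, 98, 86, 45, 32, 39, 41, 40, 39, 39, 39, 38, 38, 39]
```

```bash
python3 - <<'E'
from h import *
t=cv2.imread('pics/t0.png'); h=cv2.cvtColor(t,cv2.COLOR_BGR2HSV); s=cv2.imread('pics/s0.png'); hs=cv2.cvtColor(s,cv2.COLOR_BGR2HSV)
for nm,x,y,sx,sy,lo,hi in(('red',404,268,231,254,0,8),('turq',432,227,199,287,82,98)):
  for n,H,u,v in(('top',h,x,y),('scene',hs,sx,sy)):
    r=H[v-16:v+17,u-20:u+21]; hu=r[...,0]; m=((hu>=lo)&(hu<=hi)|((hu>172)&(lo==0)))&(r[...,1]>170)
    ys,xs=np.nonzero(m); print(nm,n,m.sum(),at(n,u-20+xs.mean(),v-16+ys.mean(),9))
E
```

```text
red top 273 [ 473.4 -252.7    9. ]
red scene 226 [ 475.5 -255.5    9. ]
turq top 237 [ 570.4 -317.7    9. ]
turq scene 234 [ 573.  -320.8    9. ]
```

play_rows(
  increments=[
    {"dx": 0,"dy": -0.015,"dz": -0.05,"wx": 0,"wy": 0,"wz": -0.15,"claw": 0},
    {"dx": 0,"dy": -0.012,"dz": -0.05,"wx": 0,"wy": 0,"wz": -0.15,"claw": 0},
    {"dx": 0,"dy": 0,"dz": -0.05,"wx": 0,"wy": 0,"wz": -0.15,"claw": 0},
    {"dx": 0,"dy": 0,"dz": 0,"wx": 0,"wy": 0,"wz": 0,"claw": 0},
  ],
)

```text
t: 12.15
tcp_pos: [472.9, -245.1, 96.5]
ee_rot: [-0.049, -0.703, -0.04, 0.708]
contact_force: [0.3, -0.2, 0.8]
grip_width: 88.0
```

play_rows(
  increments=[
    {"dx": 0.001,"dy": -0.008,"dz": -0.03,"wx": 0.008,"wy": 0,"wz": 0,"claw": 0},
    {"dx": 0,"dy": 0,"dz": -0.02,"wx": 0,"wy": 0,"wz": 0,"claw": 0},
    {"dx": 0,"dy": 0,"dz": 0,"wx": 0,"wy": 0,"wz": 0,"claw": 0},
  ],
)

```text
t: 12.52
tcp_pos: [477.2, -252.2, 51.8]
ee_rot: [-0.053, -0.705, -0.046, 0.706]
contact_force: [0.5, 0.5, 1.0]
grip_width: 87.8
```

```bash
cat >> h.py <<'E'
def cab(c,n='scene',z=9,im=None,amin=60):
    im=vision.get_image(n) if im is None else im
    h=cv2.cvtColor(im,cv2.COLOR_BGR2HSV); hu=h[...,0]
    m=(h[...,1]>160)&(h[...,2]>60)&(((hu<=8)|(hu>172)) if c=='red' else ((hu>=82)&(hu<=98)))
    k,l,s,ce=cv2.connectedComponentsWithStats(m.astype(np.uint8))
    return [(int(s[i,4]),ce[i].round(1).tolist(),at(n,*ce[i],z).tolist()) for i in range(1,k) if s[i,4]>=amin]
E
python3 -c "
from h import *
st()
for c in('red','turq'): print(c,cab(c))"
```

```text
t 12.525 tcp [ 477.2 -252.2   51.8] phi -1.431 q16 [-0.702  0.735] F [0.5 0.5 1. ] w 87.8
toolx [-0.   -0.01 -1.  ]
red [(135, [33.1, 180.4], [136.0, -800.8, 9.0]), (250, [151.6, 208.4], [287.2, -462.8, 9.0]), (104, [326.1, 217.2], [361.0, -24.2, 9.0]), (70, [2.7, 265.6], [467.3, -775.4, 9.0]), (72, [229.8, 255.9], [480.2, -257.3, 9.0]), (64, [501.0, 285.0], [624.4, 336.4, 9.0]), (73, [94.1, 297.9], [587.0, -544.2, 9.0]), (222, [612.9, 328.9], [762.6, 523.9, 9.0])]
turq [(236, [198.9, 286.6], [572.6, -321.0, 9.0])]
```

Red is still there, partly occluded by the hand. I descend and grip.

play_rows(
  increments=[
    {"dx": -0.003,"dy": -0.001,"dz": -0.025,"wx": 0.008,"wy": 0,"wz": 0,"claw": 0},
    {"dx": 0,"dy": 0,"dz": -0.018,"wx": 0,"wy": 0,"wz": 0,"claw": 0},
    {"dx": 0,"dy": 0,"dz": -0.004,"wx": 0,"wy": 0,"wz": 0,"claw": 0.2},
    {"dx": 0,"dy": 0,"dz": 0,"wx": 0,"wy": 0,"wz": 0,"claw": 0.5},
    {"dx": 0,"dy": 0,"dz": 0,"wx": 0,"wy": 0,"wz": 0,"claw": 1},
    {"dx": 0,"dy": 0,"dz": 0,"wx": 0,"wy": 0,"wz": 0,"claw": 1},
    {"dx": 0,"dy": 0,"dz": 0,"wx": 0,"wy": 0,"wz": 0,"claw": 1},
    {"dx": 0,"dy": 0,"dz": 0,"wx": 0,"wy": 0,"wz": 0,"claw": 1},
  ],
  grip_force=12,
)

```text
t: 13.62
tcp_pos: [478.5, -254.7, 14.3]
ee_rot: [0.056, 0.709, 0.046, -0.701]
contact_force: [0.3, 2.8, 4.0]
grip_width: 30.1
```

play_rows(
  increments=[
    {"dx": -0.004,"dy": 0,"dz": 0,"wx": 0,"wy": 0,"wz": 0,"claw": 0.1},
    {"dx": 0,"dy": 0,"dz": 0,"wx": 0,"wy": 0,"wz": 0,"claw": 0.1},
    {"dx": 0,"dy": 0,"dz": 0,"wx": 0,"wy": 0,"wz": 0,"claw": 0.1},
    {"dx": 0,"dy": 0,"dz": -0.005,"wx": 0.01,"wy": 0,"wz": 0,"claw": 0.1},
    {"dx": 0,"dy": 0,"dz": -0.004,"wx": 0,"wy": 0,"wz": 0,"claw": 0.1},
    {"dx": 0,"dy": 0,"dz": 0,"wx": 0,"wy": 0,"wz": 0,"claw": 0.1},
  ],
)

```text
t: 14.38
tcp_pos: [474.2, -254.9, 4.4]
ee_rot: [0.052, 0.71, 0.05, -0.701]
contact_force: [0.7, -0.0, 0.4]
grip_width: 79.6
```

```bash
python3 -c "
from h import *
st()
cv2.imwrite('pics/9.png',cv2.resize(vision.get_image('scene')[190:310,150:310],(640,480),interpolation=cv2.INTER_CUBIC))"
```

```text
t 14.375 tcp [ 474.2 -254.9    4.4] phi -1.427 q16 [-0.717  0.704] F [ 0.7 -0.   0.4] w 79.6
toolx [ 0.013 -0.001 -1.   ]
```

View pics/9.png

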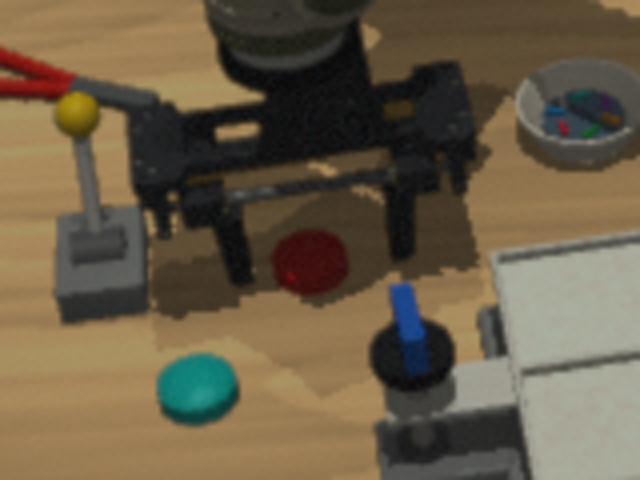

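The red disc sits at (310,262) between the finger tips at (240,275) and (402,250). Closing.

play_rows(
  increments=[
    {"dx": 0,"dy": 0,"dz": 0,"wx": 0,"wy": 0.01,"wz": 0,"claw": 0.4},
    {"dx": 0,"dy": 0,"dz": 0,"wx": 0,"wy": 0,"wz": 0,"claw": 1},
    {"dx": 0,"dy": 0,"dz": 0,"wx": 0,"wy": 0,"wz": 0,"claw": 1},
    {"dx": 0,"dy": 0,"dz": 0,"wx": 0,"wy": 0,"wz": 0,"claw": 1},
    {"dx": 0,"dy": 0,"dz": 0,"wx": 0,"wy": 0,"wz": 0,"claw": 1},
    {"dx": 0,"dy": 0,"dz": 0.01,"wx": 0,"wy": 0,"wz": 0,"claw": 1},
    {"dx": 0,"dy": 0,"dz": 0.03,"wx": 0,"wy": 0,"wz": 0,"claw": 1},
    {"dx": 0,"dy": 0,"dz": 0.05,"wx": 0,"wy": 0,"wz": 0,"claw": 1},
    {"dx": 0,"dy": 0,"dz": 0.05,"wx": 0,"wy": 0,"wz": 0,"claw": 1},
    {"dx": 0,"dy": 0,"dz": 0.03,"wx": 0,"wy": 0,"wz": 0,"claw": 1},
  ],
)

```text
t: 15.68
tcp_pos: [472.8, -253.7, 180.5]
ee_rot: [-0.051, -0.705, -0.051, 0.705]
contact_force: [0.3, 0.1, 0.2]
grip_width: 43.6
```

play_rows(
  increments=[
    {"dx": 0.014,"dy": 0.045,"dz": 0,"wx": 0,"wy": 0,"wz": 0,"claw": 1},
    {"dx": 0.014,"dy": 0.045,"dz": 0,"wx": 0,"wy": 0,"wz": 0,"claw": 1},
    {"dx": 0.014,"dy": 0.045,"dz": 0,"wx": 0,"wy": 0,"wz": 0,"claw": 1},
    {"dx": 0.014,"dy": 0.045,"dz": 0,"wx": 0,"wy": 0,"wz": 0,"claw": 1},
    {"dx": 0.014,"dy": 0.045,"dz": 0,"wx": 0,"wy": 0,"wz": 0,"claw": 1},
    {"dx": 0.014,"dy": 0.045,"dz": 0,"wx": 0,"wy": 0,"wz": 0,"claw": 1},
    {"dx": 0,"dy": 0,"dz": -0.02,"wx": 0,"wy": 0,"wz": 0,"claw": 1},
    {"dx": 0,"dy": 0,"dz": -0.03,"wx": 0,"wy": 0,"wz": 0,"claw": 1},
    {"dx": 0,"dy": 0,"dz": 0,"wx": 0,"wy": 0,"wz": 0,"claw": 1},
  ],
)

```text
t: 16.8
tcp_pos: [558.1, 25.5, 139.2]
ee_rot: [0.053, 0.709, 0.049, -0.702]
contact_force: [0.9, 0.2, -1.0]
grip_width: 43.4
```

```bash
python3 -c "
from h import *
st()"
```

```text
t 16.8 tcp [558.1  25.5 139.2] phi -1.427 q16 [-0.165  1.263] F [ 0.9  0.2 -1. ] w 43.4
toolx [ 0.011 -0.004 -1.   ]
```

play_rows(
  increments=[
    {"dx": 0,"dy": 0.003,"dz": -0.03,"wx": 0,"wy": 0.01,"wz": 0,"claw": 1},
    {"dx": 0,"dy": 0,"dz": -0.02,"wx": 0,"wy": 0,"wz": 0,"claw": 1},
    {"dx": 0,"dy": 0,"dz": -0.01,"wx": 0,"wy": 0,"wz": 0,"claw": 1},
    {"dx": 0,"dy": 0,"dz": 0,"wx": 0,"wy": 0,"wz": 0,"claw": 1},
    {"dx": 0,"dy": 0,"dz": 0,"wx": 0,"wy": 0,"wz": 0,"claw": 1},
  ],
)

```text
t: 17.42
tcp_pos: [561.0, 27.4, 84.9]
ee_rot: [0.053, 0.709, 0.048, -0.702]
contact_force: [0.4, -0.5, 0.2]
grip_width: 43.5
```

play_rows(
  increments=[
    {"dx": -0.002,"dy": 0,"dz": -0.012,"wx": 0,"wy": 0.008,"wz": 0,"claw": 1},
    {"dx": 0,"dy": 0,"dz": -0.008,"wx": 0,"wy": 0,"wz": 0,"claw": 1},
    {"dx": 0,"dy": 0,"dz": -0.003,"wx": 0,"wy": 0,"wz": 0,"claw": 1},
    {"dx": 0,"dy": 0,"dz": 0,"wx": 0,"wy": 0,"wz": 0,"claw": 1},
  ],
)

```text
t: 17.92
tcp_pos: [559.1, 27.3, 61.2]
ee_rot: [0.053, 0.706, 0.048, -0.704]
contact_force: [0.4, -0.5, -0.7]
grip_width: 43.5
```

Close. One more 2 mm, then release gently and rise.

play_rows(
  increments=[
    {"dx": 0,"dy": 0,"dz": -0.003,"wx": 0,"wy": 0,"wz": 0,"claw": 1},
    {"dx": 0,"dy": 0,"dz": 0,"wx": 0,"wy": 0,"wz": 0,"claw": 0.45},
    {"dx": 0,"dy": 0,"dz": 0,"wx": 0,"wy": 0,"wz": 0,"claw": 0.3},
    {"dx": 0,"dy": 0,"dz": 0,"wx": 0,"wy": 0,"wz": 0,"claw": 0.3},
    {"dx": 0,"dy": 0,"dz": 0.03,"wx": 0,"wy": 0,"wz": 0,"claw": 0.3},
    {"dx": 0,"dy": 0,"dz": 0.05,"wx": 0,"wy": 0,"wz": 0,"claw": 0.2},
    {"dx": 0,"dy": -0.03,"dz": 0.04,"wx": 0,"wy": 0,"wz": 0,"claw": 0},
    {"dx": 0,"dy": -0.055,"dz": 0.01,"wx": 0,"wy": 0,"wz": 0,"claw": 0},
    {"dx": 0,"dy": -0.055,"dz": 0,"wx": 0,"wy": 0,"wz": 0,"claw": 0},
    {"dx": 0,"dy": -0.055,"dz": 0,"wx": 0,"wy": 0,"wz": 0,"claw": 0},
    {"dx": 0,"dy": -0.055,"dz": 0,"wx": 0,"wy": 0,"wz": 0,"claw": 0},
    {"dx": 0,"dy": 0,"dz": 0,"wx": 0,"wy": 0,"wz": 0,"claw": 0},
  ],
)

```text
t: 19.42
tcp_pos: [558.0, -229.9, 193.6]
ee_rot: [0.054, 0.707, 0.048, -0.704]
contact_force: [0.3, 0.8, 0.2]
grip_width: 88.4
```

```bash
python3 -c "
from h import *
st()
print([c for c in cab('red',z=64) if abs(c[2][0]-558)<40],cab('turq'))"
```

```text
t 19.425 tcp [ 558.  -229.9  193.6] phi -1.426 q16 [-0.585  0.841] F [0.3 0.8 0.2] w 88.4
toolx [ 0.005 -0.008 -1.   ]
[(236, [355.9, 255.1], [560.2, 24.9, 64.0]), (71, [2.8, 265.7], [527.1, -735.6, 64.0])] [(234, [199.0, 286.7], [572.8, -320.8, 9.0])]
```

play_rows(
  increments=[
    {"dx": 0.006,"dy": -0.045,"dz": -0.04,"wx": 0.008,"wy": 0,"wz": 0,"claw": 0},
    {"dx": 0.007,"dy": -0.044,"dz": -0.04,"wx": 0,"wy": 0.005,"wz": 0,"claw": 0},
    {"dx": 0,"dy": 0,"dz": -0.04,"wx": 0,"wy": 0,"wz": 0,"claw": 0},
    {"dx": 0,"dy": 0,"dz": -0.03,"wx": 0,"wy": 0,"wz": 0,"claw": 0.1},
    {"dx": 0,"dy": 0,"dz": 0,"wx": 0,"wy": 0,"wz": 0,"claw": 0.1},
    {"dx": 0,"dy": 0,"dz": 0,"wx": 0,"wy": 0,"wz": 0,"claw": 0.1},
  ],
)

```text
t: 20.27
tcp_pos: [574.8, -308.8, 43.1]
ee_rot: [0.056, 0.706, 0.056, -0.703]
contact_force: [0.1, -0.2, 0.6]
grip_width: 79.5
```

play_rows(
  increments=[
    {"dx": -0.004,"dy": -0.01,"dz": -0.015,"wx": 0,"wy": 0,"wz": 0,"claw": 0.1},
    {"dx": 0,"dy": 0,"dz": -0.015,"wx": 0,"wy": 0,"wz": 0,"claw": 0.1},
    {"dx": 0,"dy": 0,"dz": -0.003,"wx": 0,"wy": 0,"wz": 0,"claw": 0.1},
    {"dx": 0,"dy": 0,"dz": 0,"wx": 0,"wy": 0,"wz": 0,"claw": 0.1},
  ],
)

```text
t: 20.78
tcp_pos: [571.5, -319.4, 10.5]
ee_rot: [0.058, 0.707, 0.055, -0.702]
contact_force: [-0.6, 0.4, -0.3]
grip_width: 79.0
```

play_rows(
  increments=[
    {"dx": 0,"dy": 0,"dz": -0.006,"wx": 0,"wy": 0,"wz": 0,"claw": 0.1},
    {"dx": 0,"dy": 0,"dz": 0,"wx": 0,"wy": 0,"wz": 0,"claw": 0.1},
    {"dx": 0,"dy": 0,"dz": 0,"wx": 0,"wy": 0,"wz": 0,"claw": 0.4},
    {"dx": 0,"dy": 0,"dz": 0,"wx": 0,"wy": 0,"wz": 0,"claw": 1},
    {"dx": 0,"dy": 0,"dz": 0,"wx": 0,"wy": 0,"wz": 0,"claw": 1},
    {"dx": 0,"dy": 0,"dz": 0,"wx": 0,"wy": 0,"wz": 0,"claw": 1},
    {"dx": 0,"dy": 0,"dz": 0,"wx": 0,"wy": 0,"wz": 0,"claw": 1},
    {"dx": 0,"dy": 0,"dz": 0,"wx": 0,"wy": 0,"wz": 0,"claw": 1},
  ],
)

```text
t: 21.78
tcp_pos: [571.9, -319.5, 5.0]
ee_rot: [0.058, 0.708, 0.055, -0.702]
contact_force: [0.0, 0.1, 0.2]
grip_width: 43.4
```

play_rows(
  increments=[
    {"dx": 0,"dy": 0,"dz": 0.02,"wx": 0,"wy": 0,"wz": 0,"claw": 1},
    {"dx": 0,"dy": 0,"dz": 0.05,"wx": 0,"wy": 0,"wz": 0,"claw": 1},
    {"dx": 0,"dy": 0,"dz": 0.05,"wx": 0,"wy": 0,"wz": 0,"claw": 1},
    {"dx": 0,"dy": 0.02,"dz": 0.04,"wx": 0,"wy": 0,"wz": 0,"claw": 1},
    {"dx": 0,"dy": 0.045,"dz": 0,"wx": 0,"wy": 0,"wz": 0,"claw": 1},
    {"dx": 0,"dy": 0.045,"dz": 0,"wx": 0,"wy": 0,"wz": 0,"claw": 1},
    {"dx": 0,"dy": 0.045,"dz": 0,"wx": 0,"wy": 0,"wz": 0,"claw": 1},
    {"dx": 0,"dy": 0.045,"dz": 0,"wx": 0,"wy": 0,"wz": 0,"claw": 1},
    {"dx": 0,"dy": 0.04,"dz": -0.02,"wx": 0,"wy": 0,"wz": 0,"claw": 1},
    {"dx": 0,"dy": 0,"dz": -0.04,"wx": 0,"wy": 0,"wz": 0,"claw": 1},
    {"dx": 0,"dy": 0,"dz": -0.02,"wx": 0,"wy": 0,"wz": 0,"claw": 1},
    {"dx": 0,"dy": 0,"dz": 0,"wx": 0,"wy": 0,"wz": 0,"claw": 1},
  ],
)

```text
t: 23.28
tcp_pos: [569.6, -71.0, 88.3]
ee_rot: [0.058, 0.708, 0.055, -0.701]
contact_force: [0.4, -0.2, 0.1]
grip_width: 43.5
```

```bash
python3 -c "
from h import *
st()"
```

```text
t 23.275 tcp [569.6 -71.   88.3] phi -1.411 q16 [-0.331  1.08 ] F [ 0.4 -0.2  0.1] w 43.5
toolx [ 0.01  -0.003 -1.   ]
```

Bottom offset is 5 mm, so the target TCP z is about 60.

play_rows(
  increments=[
    {"dx": 0,"dy": 0,"dz": -0.012,"wx": 0,"wy": 0.008,"wz": 0,"claw": 1},
    {"dx": 0,"dy": 0,"dz": -0.01,"wx": 0,"wy": 0,"wz": 0,"claw": 1},
    {"dx": 0,"dy": 0,"dz": -0.003,"wx": 0,"wy": 0,"wz": 0,"claw": 1},
    {"dx": 0,"dy": 0,"dz": 0,"wx": 0,"wy": 0,"wz": 0,"claw": 1},
    {"dx": 0,"dy": 0,"dz": 0,"wx": 0,"wy": 0,"wz": 0,"claw": 1},
  ],
)

```text
t: 23.9
tcp_pos: [570.7, -72.0, 63.8]
ee_rot: [0.058, 0.707, 0.055, -0.703]
contact_force: [0.4, -0.2, -0.1]
grip_width: 43.7
```

play_rows(
  increments=[
    {"dx": 0,"dy": 0,"dz": -0.004,"wx": 0,"wy": 0,"wz": 0,"claw": 1},
    {"dx": 0,"dy": 0,"dz": 0,"wx": 0,"wy": 0,"wz": 0,"claw": 1},
    {"dx": 0,"dy": 0,"dz": 0,"wx": 0,"wy": 0,"wz": 0,"claw": 0.45},
    {"dx": 0,"dy": 0,"dz": 0,"wx": 0,"wy": 0,"wz": 0,"claw": 0.3},
    {"dx": 0,"dy": 0,"dz": 0,"wx": 0,"wy": 0,"wz": 0,"claw": 0.3},
    {"dx": 0,"dy": 0,"dz": 0.03,"wx": 0,"wy": 0,"wz": 0,"claw": 0.3},
    {"dx": 0,"dy": 0,"dz": 0.05,"wx": 0,"wy": 0,"wz": 0,"claw": 0.2},
    {"dx": 0,"dy": 0.04,"dz": 0.04,"wx": 0,"wy": 0,"wz": 0.1,"claw": 0},
    {"dx": 0,"dy": 0.055,"dz": 0.02,"wx": 0,"wy": 0,"wz": 0.15,"claw": 0},
    {"dx": 0,"dy": 0.055,"dz": 0,"wx": 0,"wy": 0,"wz": 0.15,"claw": 0},
    {"dx": 0,"dy": 0.055,"dz": 0,"wx": 0,"wy": 0,"wz": 0.15,"claw": 0},
    {"dx": 0,"dy": 0,"dz": 0,"wx": 0,"wy": 0,"wz": 0,"claw": 0},
  ],
)

```text
t: 25.4
tcp_pos: [569.8, 138.7, 205.3]
ee_rot: [0.252, 0.664, 0.249, -0.658]
contact_force: [-0.4, -0.7, 0.4]
grip_width: 88.2
```

```bash
python3 -c "
from h import *
st()
print([c for c in cab('red',z=64) if abs(c[2][0]-558)<40],cab('turq',z=64))
cv2.imwrite('pics/t2.png',vision.get_image('top'));"
```

```text
t 25.4 tcp [569.8 138.7 205.3] phi -0.846 q16 [0.038 0.884] F [-0.4 -0.7  0.4] w 88.2
toolx [ 0.009 -0.001 -1.   ]
[(225, [355.8, 254.8], [559.4, 24.8, 64.0]), (72, [2.9, 266.0], [527.9, -735.1, 64.0])] [(229, [310.6, 261.4], [571.2, -74.3, 64.0])]
```

play_rows(
  increments=[
    {"dx": 0.005,"dy": 0.033,"dz": 0,"wx": 0,"wy": 0.009,"wz": 0.16,"claw": 0},
    {"dx": 0.005,"dy": 0.033,"dz": 0,"wx": 0,"wy": 0,"wz": 0.16,"claw": 0},
    {"dx": 0.005,"dy": 0.033,"dz": 0,"wx": 0,"wy": 0,"wz": 0.16,"claw": 0},
    {"dx": 0.005,"dy": 0.03,"dz": 0,"wx": 0,"wy": 0,"wz": 0.16,"claw": 0},
    {"dx": 0,"dy": 0,"dz": 0,"wx": 0,"wy": 0,"wz": 0.16,"claw": 0},
    {"dx": 0,"dy": 0,"dz": 0,"wx": 0,"wy": 0,"wz": 0.14,"claw": 0},
    {"dx": 0,"dy": 0,"dz": 0,"wx": 0,"wy": 0,"wz": 0,"claw": 0},
  ],
)

```text
t: 26.42
tcp_pos: [594.6, 255.3, 203.8]
ee_rot: [0.523, 0.475, 0.522, -0.477]
contact_force: [-0.3, -0.8, -0.2]
grip_width: 88.2
```

```bash
python3 -c "
from h import *
st()"
```

```text
t 26.425 tcp [594.6 255.3 203.8] phi 0.092 q16 [0.224 0.132] F [-0.3 -0.8 -0.2] w 88.2
toolx [-0.001 -0.003 -1.   ]
```

play_rows(
  increments=[
    {"dx": -0.001,"dy": 0.021,"dz": 0,"wx": 0,"wy": 0,"wz": 0,"claw": 0},
    {"dx": 0,"dy": 0,"dz": 0,"wx": 0,"wy": 0,"wz": 0,"claw": 0},
    {"dx": 0,"dy": 0,"dz": -0.02,"wx": 0,"wy": 0,"wz": 0,"claw": 0},
    {"dx": 0,"dy": 0,"dz": 0,"wx": 0,"wy": 0,"wz": 0,"claw": 0},
  ],
)

```text
t: 26.92
tcp_pos: [594.1, 276.6, 183.6]
ee_rot: [0.521, 0.478, 0.52, -0.48]
contact_force: [0.3, -0.6, 0.3]
grip_width: 88.1
```

```bash
python3 -c "
from h import *
st()
s=vision.get_image('scene');t=vision.get_image('top')
z=lambda i:cv2.resize(i,(400,400),interpolation=cv2.INTER_CUBIC)
cv2.imwrite('pics/10.png',np.hstack([z(s[180:300,400:520]),z(t[150:270,120:240])]))"
```

```text
t 26.925 tcp [594.1 276.6 183.6] phi 0.083 q16 [0.257 0.174] F [ 0.3 -0.6  0.3] w 88.1
toolx [-0.    -0.003 -1.   ]
```

View pics/10.png

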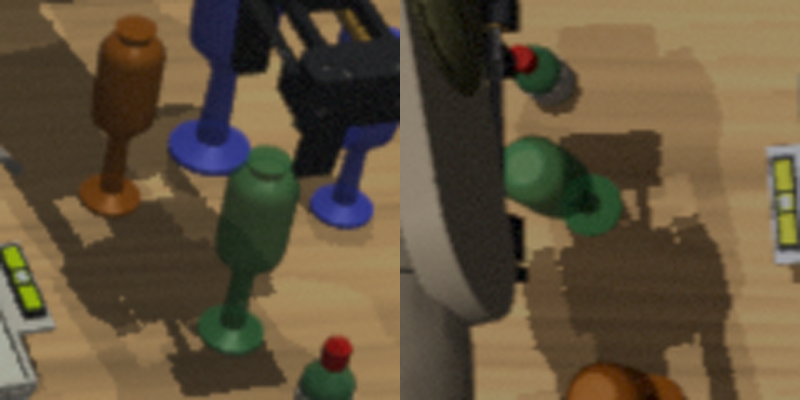

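```bash
python3 - <<'E'
from h import *
print(proj('scene',[(594,277,184),(594,277,152),(594,277,0)]),proj('top',[(594,277,152),(594,277,0)]))
t=cv2.imread('pics/lev_top.png');s=cv2.imread('pics/lev_scene.png')
for n,im in(('top',t),('scene',s)):
  m=mask(im,'green')&cv2.dilate(sil(n,593,277),np.ones((15,15))); g=sil(n,593,277)
  for k in(m,g): ys,xs=np.nonzero(k); print(n,k.sum(),xs.mean(),ys.mean(),xs.min(),xs.max(),ys.min(),ys.max())
E
```

```text
[[484.46094357 215.78470967]
 [481.6877838  227.84163337]
 [469.78389954 279.59639545]] [[155.73450045 198.49615366]
 [176.86886291 211.03386732]]
top 617 167.23824959481362 205.48946515397083 150 186 191 220
top 801 166.62421972534332 205.54681647940075 148 186 190 221
scene 876 475.0422374429224 252.64840182648402 459 489 224 285
scene 1179 475.7955894826124 253.28837998303646 460 491 223 286
```

The model silhouettes agree with the images within about 1 px, putting green near (594,276). I descend.

play_rows(
  increments=[
    {"dx": 0,"dy": -0.001,"dz": -0.025,"wx": 0,"wy": 0,"wz": 0,"claw": 0},
    {"dx": 0,"dy": 0,"dz": -0.025,"wx": 0,"wy": 0,"wz": 0,"claw": 0},
    {"dx": 0,"dy": 0,"dz": -0.02,"wx": 0,"wy": 0,"wz": 0,"claw": 0},
    {"dx": 0,"dy": 0,"dz": -0.008,"wx": 0,"wy": 0,"wz": 0,"claw": 0},
    {"dx": 0,"dy": 0,"dz": 0,"wx": 0,"wy": 0,"wz": 0,"claw": 0},
    {"dx": 0,"dy": 0,"dz": 0,"wx": 0,"wy": 0,"wz": 0,"claw": 0},
  ],
  grip_force=8,
)

```text
t: 27.78
tcp_pos: [597.7, 276.2, 112.2]
ee_rot: [0.523, 0.483, 0.516, -0.476]
contact_force: [0.3, 0.1, -0.1]
grip_width: 88.3
```

play_rows(
  increments=[
    {"dx": -0.004,"dy": 0,"dz": -0.008,"wx": 0,"wy": 0,"wz": 0,"claw": 0.1},
    {"dx": 0,"dy": 0,"dz": -0.006,"wx": 0,"wy": 0,"wz": 0,"claw": 0.2},
    {"dx": 0,"dy": 0,"dz": 0,"wx": 0,"wy": 0,"wz": 0,"claw": 0.3},
    {"dx": 0,"dy": 0,"dz": 0,"wx": 0,"wy": 0,"wz": 0,"claw": 0.36},
    {"dx": 0,"dy": 0,"dz": 0,"wx": 0,"wy": 0,"wz": 0,"claw": 0.4},
  ],
  grip_force=8,
)

```text
t: 28.4
tcp_pos: [593.8, 276.3, 98.5]
ee_rot: [0.524, 0.483, 0.516, -0.475]
contact_force: [1.0, -0.3, 0.0]
grip_width: 53.2
```

```bash
python3 -c "
from h import *
st()"
```

```text
t 28.4 tcp [593.8 276.3  98.5] phi 0.081 q16 [0.256 0.176] F [ 1.  -0.3  0. ] w 53.2
toolx [ 0.016  0.001 -1.   ]
```

play_rows(
  increments=[
    {"dx": 0,"dy": 0,"dz": 0,"wx": 0,"wy": 0.014,"wz": 0,"claw": 0.4},
    {"dx": 0,"dy": 0,"dz": 0,"wx": 0,"wy": 0,"wz": 0,"claw": 0.44},
    {"dx": 0,"dy": 0,"dz": 0,"wx": 0,"wy": 0,"wz": 0,"claw": 0.48},
    {"dx": 0,"dy": 0,"dz": 0,"wx": 0,"wy": 0,"wz": 0,"claw": 0.55},
    {"dx": 0,"dy": 0,"dz": 0,"wx": 0,"wy": 0,"wz": 0,"claw": 0.7},
    {"dx": 0,"dy": 0,"dz": 0,"wx": 0,"wy": 0,"wz": 0,"claw": 1},
    {"dx": 0,"dy": 0,"dz": 0,"wx": 0,"wy": 0,"wz": 0,"claw": 1},
  ],
  grip_force=12,
)

```text
t: 29.28
tcp_pos: [594.1, 276.3, 98.8]
ee_rot: [0.52, 0.48, 0.52, -0.479]
contact_force: [1.8, 0.6, -0.8]
grip_width: 44.3
```

```bash
python3 -c "
from h import *
st()"
```

```text
t 29.275 tcp [594.1 276.3  98.8] phi 0.081 q16 [0.255 0.174] F [ 1.8  0.6 -0.8] w 44.3
toolx [ 0.002  0.001 -1.   ]
```

play_rows(
  increments=[
    {"dx": 0,"dy": 0,"dz": 0.004,"wx": 0,"wy": 0,"wz": 0,"claw": 1},
    {"dx": 0,"dy": 0,"dz": 0.008,"wx": 0,"wy": 0,"wz": 0,"claw": 1},
    {"dx": 0,"dy": 0,"dz": 0.015,"wx": 0,"wy": 0,"wz": 0,"claw": 1},
    {"dx": 0,"dy": 0,"dz": 0.02,"wx": 0,"wy": 0,"wz": 0,"claw": 1},
    {"dx": 0,"dy": 0,"dz": 0.02,"wx": 0,"wy": 0,"wz": 0,"claw": 1},
    {"dx": 0,"dy": 0,"dz": 0.01,"wx": 0,"wy": 0,"wz": 0,"claw": 1},
    {"dx": 0,"dy": 0,"dz": 0.004,"wx": 0,"wy": 0,"wz": 0,"claw": 1},
    {"dx": 0,"dy": 0,"dz": 0,"wx": 0,"wy": 0,"wz": 0,"claw": 1},
  ],
)

```text
t: 30.28
tcp_pos: [593.4, 276.3, 185.6]
ee_rot: [0.52, 0.48, 0.52, -0.478]
contact_force: [0.0, -0.0, -1.5]
grip_width: 44.3
```

```bash
python3 -c "
from h import *
st()
cv2.imwrite('pics/11.png',cv2.resize(vision.get_image('scene')[150:300,380:560],(720,600),interpolation=cv2.INTER_CUBIC))"
```

```text
t 30.275 tcp [593.4 276.3 185.6] phi 0.081 q16 [0.255 0.174] F [ 0.  -0.  -1.5] w 44.3
toolx [ 0.002  0.001 -1.   ]
```

View pics/11.png

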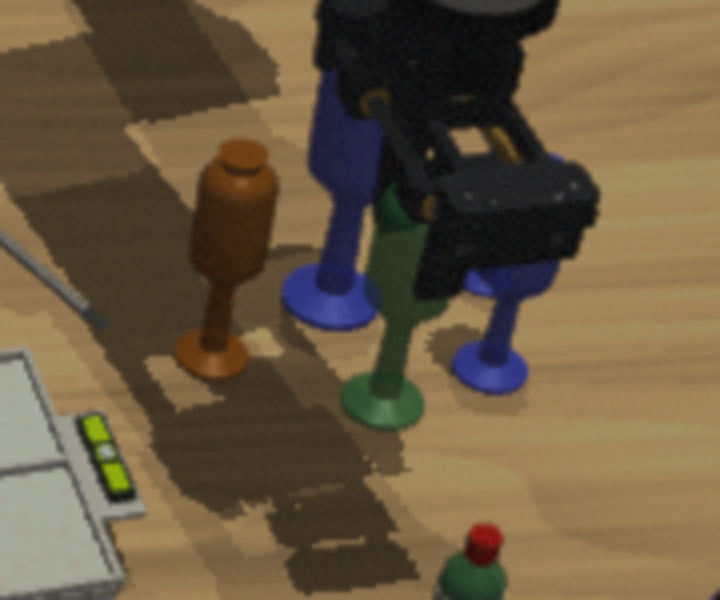

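The green vase hangs upright in the gripper, foot at (383,400). I carry it slowly to the right end of the back lane.

play_rows(
  increments=[
    {"dx": 0.002,"dy": -0.01,"dz": 0,"wx": 0,"wy": 0,"wz": 0,"claw": 1},
    {"dx": 0.004,"dy": -0.02,"dz": 0,"wx": 0,"wy": 0,"wz": 0,"claw": 1},
    {"dx": 0.005,"dy": -0.025,"dz": 0,"wx": 0,"wy": 0,"wz": 0,"claw": 1},
    {"dx": 0.005,"dy": -0.025,"dz": 0,"wx": 0,"wy": 0,"wz": 0,"claw": 1},
    {"dx": 0.005,"dy": -0.025,"dz": 0,"wx": 0,"wy": 0,"wz": 0,"claw": 1},
    {"dx": 0.005,"dy": -0.025,"dz": 0,"wx": 0,"wy": 0,"wz": 0,"claw": 1},
    {"dx": 0.005,"dy": -0.025,"dz": 0,"wx": 0,"wy": 0,"wz": 0,"claw": 1},
    {"dx": 0.005,"dy": -0.025,"dz": 0,"wx": 0,"wy": 0,"wz": 0,"claw": 1},
    {"dx": 0.005,"dy": -0.025,"dz": 0,"wx": 0,"wy": 0,"wz": 0,"claw": 1},
    {"dx": 0.005,"dy": -0.025,"dz": 0,"wx": 0,"wy": 0,"wz": 0,"claw": 1},
    {"dx": 0.005,"dy": -0.025,"dz": 0,"wx": 0,"wy": 0,"wz": 0,"claw": 1},
    {"dx": 0.005,"dy": -0.025,"dz": 0,"wx": 0,"wy": 0,"wz": 0,"claw": 1},
  ],
)

```text
t: 31.82
tcp_pos: [649.2, -27.7, 181.1]
ee_rot: [0.517, 0.479, 0.519, -0.483]
contact_force: [0.3, -0.5, -1.6]
grip_width: 44.5
```

play_rows(
  increments=[
    {"dx": 0.004,"dy": -0.02,"dz": 0,"wx": 0,"wy": 0,"wz": 0,"claw": 1},
    {"dx": 0.003,"dy": -0.015,"dz": 0,"wx": 0,"wy": 0,"wz": 0,"claw": 1},
    {"dx": 0.002,"dy": -0.01,"dz": 0,"wx": 0,"wy": 0,"wz": 0,"claw": 1},
    {"dx": 0.001,"dy": -0.005,"dz": 0,"wx": 0,"wy": 0,"wz": 0,"claw": 1},
    {"dx": 0,"dy": 0,"dz": 0,"wx": 0,"wy": 0,"wz": 0,"claw": 1},
    {"dx": 0,"dy": 0,"dz": 0,"wx": 0,"wy": 0,"wz": 0,"claw": 1},
  ],
)

```text
t: 32.58
tcp_pos: [659.0, -82.6, 180.5]
ee_rot: [0.516, 0.479, 0.519, -0.484]
contact_force: [-1.1, -0.3, -2.4]
grip_width: 44.6
```

```bash
python3 -c "
from h import *
st()"
```

```text
t 32.575 tcp [659.  -82.6 180.5] phi 0.072 q16 [-0.301 -0.373] F [-1.1 -0.3 -2.4] w 44.6
toolx [-0.008 -0.001 -1.   ]
```

play_rows(
  increments=[
    {"dx": 0,"dy": 0,"dz": -0.006,"wx": 0,"wy": -0.007,"wz": 0,"claw": 1},
    {"dx": 0,"dy": 0,"dz": -0.008,"wx": 0,"wy": 0,"wz": 0,"claw": 1},
    {"dx": 0,"dy": 0,"dz": -0.006,"wx": 0,"wy": 0,"wz": 0,"claw": 1},
    {"dx": 0,"dy": 0,"dz": -0.002,"wx": 0,"wy": 0,"wz": 0,"claw": 1},
    {"dx": 0,"dy": 0,"dz": 0,"wx": 0,"wy": 0,"wz": 0,"claw": 1},
    {"dx": 0,"dy": 0,"dz": 0,"wx": 0,"wy": 0,"wz": 0,"claw": 1},
  ],
)

```text
t: 33.33
tcp_pos: [658.8, -81.4, 156.6]
ee_rot: [0.518, 0.481, 0.518, -0.482]
contact_force: [-0.1, 0.4, -2.2]
grip_width: 44.8
```

```bash
python3 -c "
from h import *
st()"
```

```text
t 33.325 tcp [658.8 -81.4 156.6] phi 0.074 q16 [-0.3   -0.374] F [-0.1  0.4 -2.2] w 44.8
toolx [-0.001 -0.001 -1.   ]
```

play_rows(
  increments=[
    {"dx": 0,"dy": 0,"dz": -0.0015,"wx": 0,"wy": 0,"wz": 0,"claw": 1},
    {"dx": 0,"dy": 0,"dz": -0.0012,"wx": 0,"wy": 0,"wz": 0,"claw": 1},
    {"dx": 0,"dy": 0,"dz": 0,"wx": 0,"wy": 0,"wz": 0,"claw": 1},
    {"dx": 0,"dy": 0,"dz": 0,"wx": 0,"wy": 0,"wz": 0,"claw": 1},
  ],
)

```text
t: 33.83
tcp_pos: [658.9, -81.5, 154.1]
ee_rot: [0.518, 0.481, 0.518, -0.482]
contact_force: [-0.1, -0.9, -2.1]
grip_width: 45.0
```

play_rows(
  increments=[
    {"dx": 0,"dy": 0,"dz": -0.001,"wx": 0,"wy": 0,"wz": 0,"claw": 1},
    {"dx": 0,"dy": 0,"dz": -0.001,"wx": 0,"wy": 0,"wz": 0,"claw": 1},
    {"dx": 0,"dy": 0,"dz": 0,"wx": 0,"wy": 0,"wz": 0,"claw": 1},
  ],
)

```text
t: 34.2
tcp_pos: [659.2, -81.8, 153.5]
ee_rot: [0.519, 0.481, 0.517, -0.481]
contact_force: [-0.3, 0.8, -0.7]
grip_width: 45.1
```

Contact made: the carried load dropped from 2.1 to 0.7 N. I release slowly.

play_rows(
  increments=[
    {"dx": 0,"dy": 0,"dz": 0,"wx": 0,"wy": 0,"wz": 0,"claw": 0.48},
    {"dx": 0,"dy": 0,"dz": 0,"wx": 0,"wy": 0,"wz": 0,"claw": 0.44},
    {"dx": 0,"dy": 0,"dz": 0,"wx": 0,"wy": 0,"wz": 0,"claw": 0.4},
    {"dx": 0,"dy": 0,"dz": 0,"wx": 0,"wy": 0,"wz": 0,"claw": 0.3},
    {"dx": 0,"dy": 0,"dz": 0,"wx": 0,"wy": 0,"wz": 0,"claw": 0.1},
    {"dx": 0,"dy": 0,"dz": 0,"wx": 0,"wy": 0,"wz": 0,"claw": 0},
    {"dx": 0,"dy": 0,"dz": 0.02,"wx": 0,"wy": 0,"wz": 0,"claw": 0},
    {"dx": 0,"dy": 0,"dz": 0.04,"wx": 0,"wy": 0,"wz": 0,"claw": 0},
    {"dx": 0,"dy": 0,"dz": 0.04,"wx": 0,"wy": 0,"wz": 0,"claw": 0},
    {"dx": 0,"dy": 0,"dz": 0.02,"wx": 0,"wy": 0,"wz": 0,"claw": 0},
  ],
)

```text
t: 35.45
tcp_pos: [658.3, -81.4, 274.7]
ee_rot: [0.518, 0.481, 0.518, -0.482]
contact_force: [0.8, -0.2, -1.0]
grip_width: 88.0
```

```bash
python3 - <<'E'
from h import *
st()
ims={n:vision.get_image(n) for n in('scene','top')}
print(findvase('green',659,-82,55,ims=ims,cams=('scene',)))
s=ims['scene'];m=mask(s,'green')&cv2.dilate(sil('scene',659,-82,55),np.ones((9,9)))
for k in(m,sil('scene',659,-82,55)): ys,xs=np.nonzero(k);print(k.sum(),xs.mean(),ys.mean(),xs.min(),xs.max(),ys.min(),ys.max())
E
```

```text
t 35.45 tcp [658.3 -81.4 274.7] phi 0.074 q16 [-0.301 -0.374] F [ 0.8 -0.2 -1. ] w 88.0
toolx [-0.002 -0.001 -1.   ]
(np.float64(0.15921152388172854), 657, -82)
1109 307.8972046889089 266.00270513976557 296 320 235 301
1311 308.39740655987794 267.05949656750573 296 320 234 303
```

```bash
python3 - <<'E'
from h import *
for n,(x,y) in dict(big=(203,362),small=(157,358),blue=(161,323),amber=(246,340)).items(): print(n,at('top',x/1.25,y/1.25,2))
for n,(x,y) in dict(big=(578,283),small=(624,276),blue=(628,303),amber=(541,298)).items(): print(n,at('scene',x/1.25,y/1.25,2))
t=cv2.imread('pics/t2.png');t=cv2.imread('pics/lev_top.png');s=cv2.imread('pics/lev_scene.png')
for c,x,y in(('amber',454,224),('blue',481,381)):
 for n,im in(('top',t),('scene',s)):
  m=mask(im,c)&cv2.dilate(sil(n,x,y),np.ones((9,9))); g=sil(n,x,y)
  for k in(m,g): ys,xs=np.nonzero(k); print(c,n,k.sum(),xs.mean().round(1),ys.mean().round(1),xs.min(),xs.max(),ys.min(),ys.max())
E
```

```text
big [411.1 299.    2. ]
small [416.5 382.9   2. ]
blue [480.6 380.    2. ]
amber [453.1 222.9   2. ]
big [417.3 305.1   2. ]
small [404.6 400.3   2. ]
blue [482.5 384.4   2. ]
amber [454.2 224.    2. ]
amber top 398 188.5 269.9 171 205 259 280
amber top 713 187.5 270.2 170 206 258 281
amber scene 412 436.7 213.9 424 448 185 244
amber scene 1007 436.9 213.1 424 450 184 245
blue top 450 116.4 256.6 92 135 245 267
blue top 906 114.7 255.8 92 138 243 268
blue scene 336 506.2 212.8 494 521 184 246
blue scene 1076 507.6 216.7 491 523 188 249
```

play_rows(
  increments=[
    {"dx": -0.026,"dy": 0.038,"dz": 0,"wx": 0,"wy": 0,"wz": 0.06,"claw": 0},
    {"dx": -0.026,"dy": 0.038,"dz": 0,"wx": 0,"wy": 0,"wz": 0.06,"claw": 0},
    {"dx": -0.026,"dy": 0.038,"dz": 0,"wx": 0,"wy": 0,"wz": 0.06,"claw": 0},
    {"dx": -0.026,"dy": 0.038,"dz": 0,"wx": 0,"wy": 0,"wz": 0.06,"claw": 0},
    {"dx": -0.026,"dy": 0.038,"dz": 0,"wx": 0,"wy": 0,"wz": 0.06,"claw": 0},
    {"dx": -0.026,"dy": 0.038,"dz": 0,"wx": 0,"wy": 0,"wz": 0.06,"claw": 0},
    {"dx": -0.026,"dy": 0.038,"dz": 0,"wx": 0,"wy": 0,"wz": 0.06,"claw": 0},
    {"dx": 0,"dy": 0,"dz": 0,"wx": 0,"wy": 0,"wz": 0,"claw": 0},
    {"dx": 0,"dy": 0,"dz": 0,"wx": 0,"wy": 0,"wz": 0,"claw": 0},
  ],
)

```text
t: 36.67
tcp_pos: [467.2, 190.6, 262.8]
ee_rot: [0.605, 0.356, 0.613, -0.363]
contact_force: [-0.2, -0.3, 0.8]
grip_width: 88.2
```

```bash
python3 -c "
from h import *
st()"
```

```text
t 36.675 tcp [467.2 190.6 262.8] phi 0.505 q16 [ 0.153 -0.353] F [-0.2 -0.3  0.8] w 88.2
toolx [-0.015 -0.003 -1.   ]
```

play_rows(
  increments=[
    {"dx": -0.007,"dy": 0.017,"dz": -0.02,"wx": 0,"wy": -0.015,"wz": 0,"claw": 0},
    {"dx": -0.006,"dy": 0.017,"dz": -0.03,"wx": 0,"wy": 0,"wz": 0,"claw": 0},
    {"dx": 0,"dy": 0,"dz": -0.02,"wx": 0,"wy": 0,"wz": 0,"claw": 0},
    {"dx": 0,"dy": 0,"dz": 0,"wx": 0,"wy": 0,"wz": 0,"claw": 0},
    {"dx": 0,"dy": 0,"dz": 0,"wx": 0,"wy": 0,"wz": 0,"claw": 0},
  ],
)

```text
t: 37.3
tcp_pos: [457.5, 220.9, 189.5]
ee_rot: [0.608, 0.361, 0.607, -0.363]
contact_force: [-0.2, 0.2, -0.9]
grip_width: 88.5
```

```bash
python3 -c "
from h import *
st()"
```

```text
t 37.3 tcp [457.5 220.9 189.5] phi 0.496 q16 [ 0.218 -0.276] F [-0.2  0.2 -0.9] w 88.5
toolx [-0.    -0.004 -1.   ]
```

play_rows(
  increments=[
    {"dx": -0.004,"dy": 0.003,"dz": 0,"wx": 0,"wy": 0,"wz": 0,"claw": 0},
    {"dx": -0.001,"dy": 0,"dz": -0.025,"wx": 0,"wy": 0,"wz": 0,"claw": 0},
    {"dx": -0.001,"dy": 0,"dz": -0.025,"wx": 0,"wy": 0,"wz": 0,"claw": 0},
    {"dx": -0.001,"dy": 0,"dz": -0.02,"wx": 0,"wy": 0,"wz": 0,"claw": 0},
    {"dx": 0,"dy": 0,"dz": -0.008,"wx": 0,"wy": 0,"wz": 0,"claw": 0},
    {"dx": 0,"dy": 0,"dz": 0,"wx": 0,"wy": 0,"wz": 0,"claw": 0},
    {"dx": 0,"dy": 0,"dz": 0,"wx": 0,"wy": 0,"wz": 0,"claw": 0},
  ],
)

```text
t: 38.17
tcp_pos: [452.9, 224.1, 114.8]
ee_rot: [0.61, 0.364, 0.603, -0.361]
contact_force: [-0.2, -0.1, 0.6]
grip_width: 88.1
```

```bash
python3 -c "
from h import *
st()"
```

```text
t 38.175 tcp [452.9 224.1 114.8] phi 0.493 q16 [ 0.227 -0.265] F [-0.2 -0.1  0.6] w 88.1
toolx [ 0.011 -0.001 -1.   ]
```

play_rows(
  increments=[
    {"dx": 0.0005,"dy": 0,"dz": -0.01,"wx": 0,"wy": 0.01,"wz": 0,"claw": 0.1},
    {"dx": 0,"dy": 0,"dz": -0.006,"wx": 0,"wy": 0,"wz": 0,"claw": 0.2},
    {"dx": 0,"dy": 0,"dz": 0,"wx": 0,"wy": 0,"wz": 0,"claw": 0.3},
    {"dx": 0,"dy": 0,"dz": 0,"wx": 0,"wy": 0,"wz": 0,"claw": 0.4},
    {"dx": 0,"dy": 0,"dz": 0,"wx": 0,"wy": 0,"wz": 0,"claw": 0.44},
    {"dx": 0,"dy": 0,"dz": 0,"wx": 0,"wy": 0,"wz": 0,"claw": 0.48},
    {"dx": 0,"dy": 0,"dz": 0,"wx": 0,"wy": 0,"wz": 0,"claw": 0.55},
    {"dx": 0,"dy": 0,"dz": 0,"wx": 0,"wy": 0,"wz": 0,"claw": 0.7},
    {"dx": 0,"dy": 0,"dz": 0,"wx": 0,"wy": 0,"wz": 0,"claw": 1},
    {"dx": 0,"dy": 0,"dz": 0,"wx": 0,"wy": 0,"wz": 0,"claw": 1},
  ],
)

```text
t: 39.42
tcp_pos: [454.2, 224.4, 98.9]
ee_rot: [0.608, 0.363, 0.606, -0.362]
contact_force: [1.3, -0.7, -0.5]
grip_width: 44.9
```

```bash
python3 -c "
from h import *
st()"
```

```text
t 39.425 tcp [454.2 224.4  98.9] phi 0.493 q16 [ 0.225 -0.267] F [ 1.3 -0.7 -0.5] w 44.9
toolx [ 0.003 -0.001 -1.   ]
```

play_rows(
  increments=[
    {"dx": 0,"dy": 0,"dz": 0.004,"wx": 0,"wy": 0,"wz": 0,"claw": 1},
    {"dx": 0,"dy": 0,"dz": 0.008,"wx": 0,"wy": 0,"wz": 0,"claw": 1},
    {"dx": 0,"dy": 0,"dz": 0.015,"wx": 0,"wy": 0,"wz": 0,"claw": 1},
    {"dx": 0,"dy": 0,"dz": 0.02,"wx": 0,"wy": 0,"wz": 0,"claw": 1},
    {"dx": 0,"dy": 0,"dz": 0.02,"wx": 0,"wy": 0,"wz": 0,"claw": 1},
    {"dx": 0.004,"dy": -0.005,"dz": 0.012,"wx": 0,"wy": 0,"wz": 0,"claw": 1},
    {"dx": 0.01,"dy": -0.012,"dz": 0.006,"wx": 0,"wy": 0,"wz": -0.03,"claw": 1},
    {"dx": 0.015,"dy": -0.018,"dz": 0,"wx": 0,"wy": 0,"wz": -0.04,"claw": 1},
    {"dx": 0.016,"dy": -0.019,"dz": 0,"wx": 0,"wy": 0,"wz": -0.04,"claw": 1},
    {"dx": 0.016,"dy": -0.019,"dz": 0,"wx": 0,"wy": 0,"wz": -0.04,"claw": 1},
    {"dx": 0.016,"dy": -0.019,"dz": 0,"wx": 0,"wy": 0,"wz": -0.04,"claw": 1},
    {"dx": 0.016,"dy": -0.019,"dz": 0,"wx": 0,"wy": 0,"wz": -0.04,"claw": 1},
  ],
)

```text
t: 40.92
tcp_pos: [549.9, 105.2, 186.2]
ee_rot: [0.557, 0.432, 0.559, -0.436]
contact_force: [-0.0, -0.1, -2.2]
grip_width: 44.6
```

```bash
python3 -c "
from h import *
st()"
```

```text
t 40.925 tcp [549.9 105.2 186.2] phi 0.249 q16 [-0.021 -0.27 ] F [-0.  -0.1 -2.2] w 44.6
toolx [-0.004 -0.002 -1.   ]
```

play_rows(
  increments=[
    {"dx": 0.016,"dy": -0.018,"dz": 0,"wx": 0,"wy": 0,"wz": -0.03,"claw": 1},
    {"dx": 0.016,"dy": -0.018,"dz": 0,"wx": 0,"wy": 0,"wz": -0.03,"claw": 1},
    {"dx": 0.016,"dy": -0.018,"dz": 0,"wx": 0,"wy": 0,"wz": -0.03,"claw": 1},
    {"dx": 0.016,"dy": -0.018,"dz": 0,"wx": 0,"wy": 0,"wz": -0.03,"claw": 1},
    {"dx": 0.014,"dy": -0.016,"dz": 0,"wx": 0,"wy": 0,"wz": -0.02,"claw": 1},
    {"dx": 0.01,"dy": -0.012,"dz": 0,"wx": 0,"wy": 0,"wz": 0,"claw": 1},
    {"dx": 0.005,"dy": -0.006,"dz": 0,"wx": 0,"wy": 0,"wz": 0,"claw": 1},
    {"dx": 0,"dy": 0,"dz": 0,"wx": 0,"wy": 0,"wz": 0,"claw": 1},
    {"dx": 0,"dy": 0,"dz": 0,"wx": 0,"wy": 0,"wz": 0,"claw": 1},
  ],
)

```text
t: 42.05
tcp_pos: [646.8, -13.2, 181.0]
ee_rot: [0.519, 0.473, 0.526, -0.48]
contact_force: [-0.2, 0.1, -2.4]
grip_width: 44.9
```

```bash
python3 -c "
from h import *
st()"
```

```text
t 42.05 tcp [646.8 -13.2 181. ] phi 0.091 q16 [-0.202 -0.292] F [-0.2  0.1 -2.4] w 44.9
toolx [-0.014 -0.    -1.   ]
```

play_rows(
  increments=[
    {"dx": 0.002,"dy": 0.002,"dz": -0.004,"wx": 0,"wy": -0.007,"wz": 0,"claw": 1},
    {"dx": 0.002,"dy": 0.002,"dz": -0.008,"wx": 0,"wy": -0.005,"wz": 0,"claw": 1},
    {"dx": 0,"dy": 0,"dz": -0.008,"wx": 0,"wy": 0,"wz": 0,"claw": 1},
    {"dx": 0,"dy": 0,"dz": -0.003,"wx": 0,"wy": 0,"wz": 0,"claw": 1},
    {"dx": 0,"dy": 0,"dz": 0,"wx": 0,"wy": 0,"wz": 0,"claw": 1},
    {"dx": 0,"dy": 0,"dz": 0,"wx": 0,"wy": 0,"wz": 0,"claw": 1},
  ],
)

```text
t: 42.8
tcp_pos: [650.3, -7.5, 156.3]
ee_rot: [0.522, 0.476, 0.523, -0.477]
contact_force: [-0.4, -0.5, -1.8]
grip_width: 44.5
```

```bash
python3 -c "
from h import *
st()"
```

```text
t 42.8 tcp [650.3  -7.5 156.3] phi 0.093 q16 [-0.193 -0.285] F [-0.4 -0.5 -1.8] w 44.5
toolx [-0.002 -0.    -1.   ]
```

play_rows(
  increments=[
    {"dx": 0,"dy": 0,"dz": -0.0015,"wx": 0,"wy": 0,"wz": 0,"claw": 1},
    {"dx": 0,"dy": 0,"dz": -0.001,"wx": 0,"wy": 0,"wz": 0,"claw": 1},
    {"dx": 0,"dy": 0,"dz": -0.001,"wx": 0,"wy": 0,"wz": 0,"claw": 1},
    {"dx": 0,"dy": 0,"dz": 0,"wx": 0,"wy": 0,"wz": 0,"claw": 1},
  ],
)

```text
t: 43.3
tcp_pos: [650.7, -7.7, 153.8]
ee_rot: [0.523, 0.476, 0.522, -0.477]
contact_force: [-0.5, 1.2, -1.9]
grip_width: 44.6
```

play_rows(
  increments=[
    {"dx": 0,"dy": 0,"dz": -0.0012,"wx": 0,"wy": 0,"wz": 0,"claw": 1},
    {"dx": 0,"dy": 0,"dz": 0,"wx": 0,"wy": 0,"wz": 0,"claw": 1},
  ],
)

```text
t: 43.55
tcp_pos: [651.0, -7.8, 153.7]
ee_rot: [0.523, 0.476, 0.522, -0.476]
contact_force: [-0.8, -0.3, -0.8]
grip_width: 44.7
```

play_rows(
  increments=[
    {"dx": 0,"dy": 0,"dz": 0,"wx": 0,"wy": 0,"wz": 0,"claw": 0.48},
    {"dx": 0,"dy": 0,"dz": 0,"wx": 0,"wy": 0,"wz": 0,"claw": 0.44},
    {"dx": 0,"dy": 0,"dz": 0,"wx": 0,"wy": 0,"wz": 0,"claw": 0.4},
    {"dx": 0,"dy": 0,"dz": 0,"wx": 0,"wy": 0,"wz": 0,"claw": 0.3},
    {"dx": 0,"dy": 0,"dz": 0,"wx": 0,"wy": 0,"wz": 0,"claw": 0.1},
    {"dx": 0,"dy": 0,"dz": 0,"wx": 0,"wy": 0,"wz": 0,"claw": 0},
    {"dx": 0,"dy": 0,"dz": 0.02,"wx": 0,"wy": 0,"wz": 0,"claw": 0},
    {"dx": 0,"dy": 0,"dz": 0.04,"wx": 0,"wy": 0,"wz": 0,"claw": 0},
    {"dx": 0,"dy": 0,"dz": 0.04,"wx": 0,"wy": 0,"wz": 0,"claw": 0},
    {"dx": 0,"dy": 0,"dz": 0.02,"wx": 0,"wy": 0,"wz": 0,"claw": 0},
  ],
)

```text
t: 44.8
tcp_pos: [650.1, -7.6, 275.0]
ee_rot: [0.522, 0.476, 0.523, -0.477]
contact_force: [-0.2, -0.1, -0.5]
grip_width: 88.4
```

```bash
python3 - <<'E'
from h import *
st()
s=vision.get_image('scene')
for c,x,y in(('green',658,-82),('amber',651,-8)): print(c,findvase(c,x,y,55,ims={'scene':s},cams=('scene',)))
E
```

```text
t 44.8 tcp [650.1  -7.6 275. ] phi 0.092 q16 [-0.193 -0.286] F [-0.2 -0.1 -0.5] w 88.4
toolx [-0.002 -0.    -1.   ]
green (np.float64(0.1989369779802581), 660, -82)
amber (np.float64(0.353125), 650, -7)
```

play_rows(
  increments=[
    {"dx": -0.017,"dy": 0.039,"dz": 0,"wx": 0,"wy": 0,"wz": -0.143,"claw": 0},
    {"dx": -0.017,"dy": 0.039,"dz": 0,"wx": 0,"wy": 0,"wz": -0.143,"claw": 0},
    {"dx": -0.017,"dy": 0.039,"dz": 0,"wx": 0,"wy": 0,"wz": -0.143,"claw": 0},
    {"dx": -0.017,"dy": 0.039,"dz": 0,"wx": 0,"wy": 0,"wz": -0.143,"claw": 0},
    {"dx": -0.017,"dy": 0.039,"dz": 0,"wx": 0,"wy": 0,"wz": -0.143,"claw": 0},
    {"dx": -0.017,"dy": 0.039,"dz": 0,"wx": 0,"wy": 0,"wz": -0.143,"claw": 0},
    {"dx": -0.017,"dy": 0.039,"dz": 0,"wx": 0,"wy": 0,"wz": -0.143,"claw": 0},
    {"dx": -0.017,"dy": 0.039,"dz": 0,"wx": 0,"wy": 0,"wz": -0.143,"claw": 0},
    {"dx": -0.017,"dy": 0.03,"dz": 0,"wx": 0,"wy": 0,"wz": -0.143,"claw": 0},
    {"dx": 0,"dy": 0,"dz": 0,"wx": 0,"wy": 0,"wz": 0,"claw": 0},
    {"dx": 0,"dy": 0,"dz": 0,"wx": 0,"wy": 0,"wz": 0,"claw": 0},
  ],
)

```text
t: 46.22
tcp_pos: [490.7, 342.8, 269.9]
ee_rot: [-0.118, -0.695, -0.118, 0.7]
contact_force: [-0.3, -0.8, -0.5]
grip_width: 87.9
```

```bash
python3 - <<'E'
from h import *
st()
s=cv2.imread('pics/s0.png'); t=cv2.imread('pics/t0.png')
cv2.imwrite('pics/12.png',np.hstack([cv2.resize(s[140:260,440:560],(400,400),interpolation=cv2.INTER_CUBIC),cv2.resize(t[220:320,70:170],(400,400),interpolation=cv2.INTER_CUBIC)]))
print(proj('scene',[(480,381,0),(480,381,152)]),proj('top',[(480,381,0),(480,381,152)]))
E
```

```text
t 46.225 tcp [490.7 342.8 269.9] phi -1.236 q16 [0.411 1.648] F [-0.3 -0.8 -0.5] w 87.9
toolx [-0.007 -0.001 -1.   ]
[[500.49490802 242.388216  ]
 [514.05132149 191.20078885]] [[128.67112046 258.70409749]
 [ 99.35671748 253.73083567]]
```

View pics/12.png

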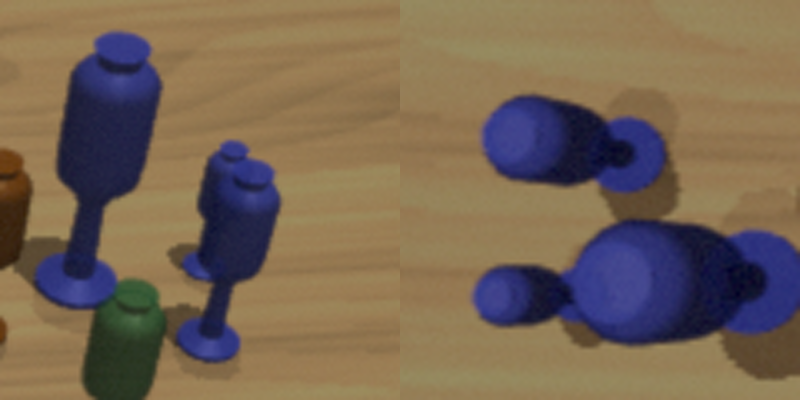

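The middle blue vase's foot (208,340) and lip (255,173) fit (480,382). I move above it and descend.

play_rows(
  increments=[
    {"dx": -0.005,"dy": 0.018,"dz": -0.02,"wx": 0,"wy": -0.007,"wz": 0.03,"claw": 0},
    {"dx": -0.006,"dy": 0.018,"dz": -0.03,"wx": 0,"wy": 0,"wz": 0,"claw": 0},
    {"dx": 0,"dy": 0,"dz": -0.02,"wx": 0,"wy": 0,"wz": 0,"claw": 0},
    {"dx": 0,"dy": 0,"dz": 0,"wx": 0,"wy": 0,"wz": 0,"claw": 0},
    {"dx": 0,"dy": 0,"dz": 0,"wx": 0,"wy": 0,"wz": 0,"claw": 0},
  ],
)

```text
t: 46.85
tcp_pos: [483.4, 374.5, 198.3]
ee_rot: [0.129, 0.696, 0.128, -0.695]
contact_force: [-0.6, -0.1, 0.7]
grip_width: 88.2
```

```bash
python3 -c "
from h import *
st()"
```

```text
t 46.85 tcp [483.4 374.5 198.3] phi -1.206 q16 [0.467 1.673] F [-0.6 -0.1  0.7] w 88.2
toolx [ 0.003 -0.001 -1.   ]
```

play_rows(
  increments=[
    {"dx": -0.004,"dy": 0.007,"dz": 0,"wx": 0,"wy": 0,"wz": 0,"claw": 0},
    {"dx": 0,"dy": 0,"dz": 0,"wx": 0,"wy": 0,"wz": 0,"claw": 0},
    {"dx": -0.001,"dy": 0,"dz": -0.025,"wx": 0,"wy": 0,"wz": 0,"claw": 0},
    {"dx": -0.001,"dy": 0,"dz": -0.025,"wx": 0,"wy": 0,"wz": 0,"claw": 0},
    {"dx": -0.001,"dy": 0,"dz": -0.02,"wx": 0,"wy": 0,"wz": 0,"claw": 0},
    {"dx": 0,"dy": 0,"dz": -0.01,"wx": 0,"wy": 0,"wz": 0,"claw": 0},
    {"dx": 0,"dy": 0,"dz": 0,"wx": 0,"wy": 0,"wz": 0,"claw": 0},
    {"dx": 0,"dy": 0,"dz": 0,"wx": 0,"wy": 0,"wz": 0,"claw": 0},
  ],
)

```text
t: 47.85
tcp_pos: [478.2, 382.6, 121.6]
ee_rot: [0.128, 0.7, 0.129, -0.691]
contact_force: [0.2, 0.4, 0.8]
grip_width: 88.2
```

```bash
python3 -c "
from h import *
st()"
```

```text
t 47.85 tcp [478.2 382.6 121.6] phi -1.205 q16 [0.483 1.688] F [0.2 0.4 0.8] w 88.2
toolx [ 0.012  0.004 -1.   ]
```

play_rows(
  increments=[
    {"dx": 0.001,"dy": 0,"dz": -0.01,"wx": 0,"wy": 0.011,"wz": 0,"claw": 0.1},
    {"dx": 0,"dy": 0,"dz": -0.008,"wx": -0.003,"wy": 0,"wz": 0,"claw": 0.2},
    {"dx": 0,"dy": 0,"dz": -0.004,"wx": 0,"wy": 0,"wz": 0,"claw": 0.3},
    {"dx": 0,"dy": 0,"dz": 0,"wx": 0,"wy": 0,"wz": 0,"claw": 0.4},
    {"dx": 0,"dy": 0,"dz": 0,"wx": 0,"wy": 0,"wz": 0,"claw": 0.44},
    {"dx": 0,"dy": 0,"dz": 0,"wx": 0,"wy": 0,"wz": 0,"claw": 0.48},
    {"dx": 0,"dy": 0,"dz": 0,"wx": 0,"wy": 0,"wz": 0,"claw": 0.55},
    {"dx": 0,"dy": 0,"dz": 0,"wx": 0,"wy": 0,"wz": 0,"claw": 0.7},
    {"dx": 0,"dy": 0,"dz": 0,"wx": 0,"wy": 0,"wz": 0,"claw": 1},
    {"dx": 0,"dy": 0,"dz": 0,"wx": 0,"wy": 0,"wz": 0,"claw": 1},
  ],
)

```text
t: 49.1
tcp_pos: [479.7, 382.9, 99.3]
ee_rot: [0.128, 0.696, 0.129, -0.695]
contact_force: [-0.2, 0.3, -0.8]
grip_width: 45.3
```

```bash
python3 -c "
from h import *
st()"
```

```text
t 49.1 tcp [479.7 382.9  99.3] phi -1.205 q16 [0.481 1.685] F [-0.2  0.3 -0.8] w 45.3
toolx [ 0.002  0.002 -1.   ]
```

play_rows(
  increments=[
    {"dx": 0,"dy": 0,"dz": 0.004,"wx": 0,"wy": 0,"wz": 0,"claw": 1},
    {"dx": 0,"dy": 0,"dz": 0.008,"wx": 0,"wy": 0,"wz": 0,"claw": 1},
    {"dx": 0,"dy": 0,"dz": 0.015,"wx": 0,"wy": 0,"wz": 0,"claw": 1},
    {"dx": 0,"dy": 0,"dz": 0.02,"wx": 0,"wy": 0,"wz": 0,"claw": 1},
    {"dx": 0,"dy": 0,"dz": 0.02,"wx": 0,"wy": 0,"wz": 0,"claw": 1},
    {"dx": 0.004,"dy": 0,"dz": 0.014,"wx": 0,"wy": 0,"wz": 0,"claw": 1},
    {"dx": 0.01,"dy": -0.008,"dz": 0.006,"wx": 0,"wy": 0,"wz": 0.04,"claw": 1},
    {"dx": 0.012,"dy": -0.018,"dz": 0,"wx": 0,"wy": 0,"wz": 0.08,"claw": 1},
    {"dx": 0.012,"dy": -0.023,"dz": 0,"wx": 0,"wy": 0,"wz": 0.08,"claw": 1},
    {"dx": 0.012,"dy": -0.023,"dz": 0,"wx": 0,"wy": 0,"wz": 0.08,"claw": 1},
    {"dx": 0.012,"dy": -0.023,"dz": 0,"wx": 0,"wy": 0,"wz": 0.08,"claw": 1},
    {"dx": 0.012,"dy": -0.023,"dz": 0,"wx": 0,"wy": 0,"wz": 0.08,"claw": 1},
  ],
)

```text
t: 50.6
tcp_pos: [555.0, 262.9, 201.0]
ee_rot: [0.282, 0.652, 0.284, -0.644]
contact_force: [-0.0, -0.5, -2.1]
grip_width: 44.7
```

```bash
python3 -c "
from h import *
st()"
```

```text
t 50.6 tcp [555.  262.9 201. ] phi -0.747 q16 [0.248 0.994] F [-0.  -0.5 -2.1] w 44.7
toolx [ 0.009  0.008 -1.   ]
```

play_rows(
  increments=[
    {"dx": 0.009,"dy": -0.02,"dz": 0,"wx": -0.004,"wy": 0.004,"wz": 0.08,"claw": 1},
    {"dx": 0.009,"dy": -0.02,"dz": 0,"wx": -0.004,"wy": 0.004,"wz": 0.08,"claw": 1},
    {"dx": 0.009,"dy": -0.02,"dz": 0,"wx": 0,"wy": 0,"wz": 0.08,"claw": 1},
    {"dx": 0.009,"dy": -0.02,"dz": 0,"wx": 0,"wy": 0,"wz": 0.08,"claw": 1},
    {"dx": 0.009,"dy": -0.02,"dz": 0,"wx": 0,"wy": 0,"wz": 0.08,"claw": 1},
    {"dx": 0.009,"dy": -0.02,"dz": 0,"wx": 0,"wy": 0,"wz": 0.08,"claw": 1},
    {"dx": 0.009,"dy": -0.02,"dz": 0,"wx": 0,"wy": 0,"wz": 0.08,"claw": 1},
    {"dx": 0.007,"dy": -0.017,"dz": 0,"wx": 0,"wy": 0,"wz": 0.08,"claw": 1},
    {"dx": 0.005,"dy": -0.01,"dz": 0,"wx": 0,"wy": 0,"wz": 0.08,"claw": 1},
    {"dx": 0.002,"dy": -0.004,"dz": 0,"wx": 0,"wy": 0,"wz": 0.04,"claw": 1},
    {"dx": 0,"dy": 0,"dz": 0,"wx": 0,"wy": 0,"wz": 0,"claw": 1},
    {"dx": 0,"dy": 0,"dz": 0,"wx": 0,"wy": 0,"wz": 0,"claw": 1},
  ],
)

```text
t: 52.1
tcp_pos: [635.1, 84.0, 214.5]
ee_rot: [0.511, 0.495, 0.507, -0.487]
contact_force: [-0.0, -0.5, -1.1]
grip_width: 44.4
```

```bash
python3 -c "
from h import *
st()"
```

```text
t 52.1 tcp [635.1  84.  214.5] phi 0.035 q16 [-0.055 -0.09 ] F [-0.  -0.5 -1.1] w 44.4
toolx [ 0.011  0.004 -1.   ]
```

play_rows(
  increments=[
    {"dx": 0.004,"dy": -0.006,"dz": -0.006,"wx": -0.004,"wy": 0.005,"wz": 0.02,"claw": 1},
    {"dx": 0.003,"dy": -0.005,"dz": -0.012,"wx": 0,"wy": 0.005,"wz": 0.02,"claw": 1},
    {"dx": 0,"dy": 0,"dz": -0.014,"wx": 0,"wy": 0,"wz": 0,"claw": 1},
    {"dx": 0,"dy": 0,"dz": -0.01,"wx": 0,"wy": 0,"wz": 0,"claw": 1},
    {"dx": 0,"dy": 0,"dz": -0.004,"wx": 0,"wy": 0,"wz": 0,"claw": 1},
    {"dx": 0,"dy": 0,"dz": 0,"wx": 0,"wy": 0,"wz": 0,"claw": 1},
    {"dx": 0,"dy": 0,"dz": 0,"wx": 0,"wy": 0,"wz": 0,"claw": 1},
  ],
)

```text
t: 52.98
tcp_pos: [641.9, 72.9, 164.5]
ee_rot: [0.519, 0.48, 0.519, -0.481]
contact_force: [0.4, -0.1, -2.1]
grip_width: 44.5
```

```bash
python3 -c "
from h import *
st()"
```

```text
t 52.975 tcp [641.9  72.9 164.5] phi 0.078 q16 [-0.07  -0.148] F [ 0.4 -0.1 -2.1] w 44.5
toolx [-0.002 -0.    -1.   ]
```

play_rows(
  increments=[
    {"dx": 0,"dy": 0,"dz": -0.004,"wx": 0,"wy": 0,"wz": 0,"claw": 1},
    {"dx": 0,"dy": 0,"dz": -0.004,"wx": 0,"wy": 0,"wz": 0,"claw": 1},
    {"dx": 0,"dy": 0,"dz": -0.001,"wx": 0,"wy": 0,"wz": 0,"claw": 1},
    {"dx": 0,"dy": 0,"dz": 0,"wx": 0,"wy": 0,"wz": 0,"claw": 1},
    {"dx": 0,"dy": 0,"dz": 0,"wx": 0,"wy": 0,"wz": 0,"claw": 1},
  ],
)

```text
t: 53.6
tcp_pos: [642.2, 73.0, 155.7]
ee_rot: [0.519, 0.48, 0.519, -0.48]
contact_force: [0.3, -0.1, -2.2]
grip_width: 44.8
```

play_rows(
  increments=[
    {"dx": 0,"dy": 0,"dz": -0.001,"wx": 0,"wy": 0,"wz": 0,"claw": 1},
    {"dx": 0,"dy": 0,"dz": -0.001,"wx": 0,"wy": 0,"wz": 0,"claw": 1},
    {"dx": 0,"dy": 0,"dz": 0,"wx": 0,"wy": 0,"wz": 0,"claw": 1},
  ],
)

```text
t: 53.98
tcp_pos: [642.3, 72.9, 154.6]
ee_rot: [0.52, 0.48, 0.519, -0.48]
contact_force: [-0.3, 0.0, -0.2]
grip_width: 44.8
```

play_rows(
  increments=[
    {"dx": 0,"dy": 0,"dz": 0,"wx": 0,"wy": 0,"wz": 0,"claw": 0.48},
    {"dx": 0,"dy": 0,"dz": 0,"wx": 0,"wy": 0,"wz": 0,"claw": 0.44},
    {"dx": 0,"dy": 0,"dz": 0,"wx": 0,"wy": 0,"wz": 0,"claw": 0.4},
    {"dx": 0,"dy": 0,"dz": 0,"wx": 0,"wy": 0,"wz": 0,"claw": 0.3},
    {"dx": 0,"dy": 0,"dz": 0,"wx": 0,"wy": 0,"wz": 0,"claw": 0.1},
    {"dx": 0,"dy": 0,"dz": 0,"wx": 0,"wy": 0,"wz": 0,"claw": 0},
    {"dx": 0,"dy": 0,"dz": 0.02,"wx": 0,"wy": 0,"wz": 0,"claw": 0},
    {"dx": 0,"dy": 0,"dz": 0.04,"wx": 0,"wy": 0,"wz": 0,"claw": 0},
    {"dx": 0,"dy": 0,"dz": 0.04,"wx": 0,"wy": 0,"wz": 0,"claw": 0},
    {"dx": -0.02,"dy": -0.02,"dz": 0.02,"wx": 0,"wy": 0,"wz": 0,"claw": 0},
    {"dx": -0.04,"dy": -0.04,"dz": 0,"wx": 0,"wy": 0,"wz": 0,"claw": 0},
    {"dx": -0.04,"dy": -0.04,"dz": 0,"wx": 0,"wy": 0,"wz": 0,"claw": 0},
  ],
)

```text
t: 55.48
tcp_pos: [540.9, -27.4, 276.9]
ee_rot: [0.521, 0.479, 0.52, -0.479]
contact_force: [0.8, -1.4, 0.5]
grip_width: 88.0
```

play_rows(
  increments=[
    {"dx": -0.02,"dy": -0.05,"dz": 0,"wx": 0,"wy": 0,"wz": 0,"claw": 0},
    {"dx": -0.01,"dy": -0.05,"dz": 0,"wx": 0,"wy": 0,"wz": 0,"claw": 0},
    {"dx": 0,"dy": -0.05,"dz": 0,"wx": 0,"wy": 0,"wz": 0,"claw": 0},
    {"dx": 0,"dy": -0.05,"dz": 0,"wx": 0,"wy": 0,"wz": 0,"claw": 0},
    {"dx": 0,"dy": 0,"dz": 0,"wx": 0,"wy": 0,"wz": 0,"claw": 0.3},
    {"dx": 0,"dy": 0,"dz": 0,"wx": 0,"wy": 0,"wz": 0,"claw": 0.6},
  ],
)

```text
t: 56.22
tcp_pos: [506.4, -234.4, 278.5]
ee_rot: [0.521, 0.48, 0.518, -0.479]
contact_force: [-0.5, 0.7, -0.2]
grip_width: 70.4
```

```bash
python3 - <<'E'
from h import *
st()
s=vision.get_image('scene');t=vision.get_image('top');cv2.imwrite('pics/e_top.png',t)
cv2.imwrite('pics/13.png',cv2.resize(s[130:340,130:430],(800,560),interpolation=cv2.INTER_CUBIC))
print([c for c in cab('red',z=64,im=s) if abs(c[2][0]-558)<40],cab('turq',z=64,im=s))
for nm,(x0,y0,x1,y1) in dict(plat=(228,192,245,230),front=(250,250,295,268)).items():
    r=t[y0:y1,x0:x1].astype(int); d=r[...,1]-r[...,0]
    ax=1 if nm=='plat' else 0
    print(nm,(y0,x0)[ax==0],d.max(axis=ax).tolist())
E
```

```text
t 56.225 tcp [ 506.4 -234.4  278.5] phi 0.08 q16 [-0.646 -0.726] F [-0.5  0.7 -0.2] w 70.4
toolx [ 0.004 -0.002 -1.   ]
[(113, [360.2, 255.2], [561.5, 34.1, 64.0]), (73, [2.8, 265.8], [527.4, -735.4, 64.0])] []
plat 192 [40, 39, 37, 37, 38, 39, 89, 105, 103, 105, 104, 102, 103, 104, 99, 46, 74, 55, 50, 43, 77, 49, 87, 103, 101, 100, 103, 104, 103, 105, 97, 42, 41, 43, 42, 40, 41, 41]
front 250 [42, 42, 42, 42, 40, 39, 41, 39, 64, 98, 101, 101, 101, 99, 101, 100, 100, 84, 56, 68, 53, 46, 52, 75, 61, 80, 98, 102, 101, 102, 101, 101, 98, 85, 43, 34, 38, 41, 40, 39, 39, 39, 39, 38, 39]
```

View pics/13.png

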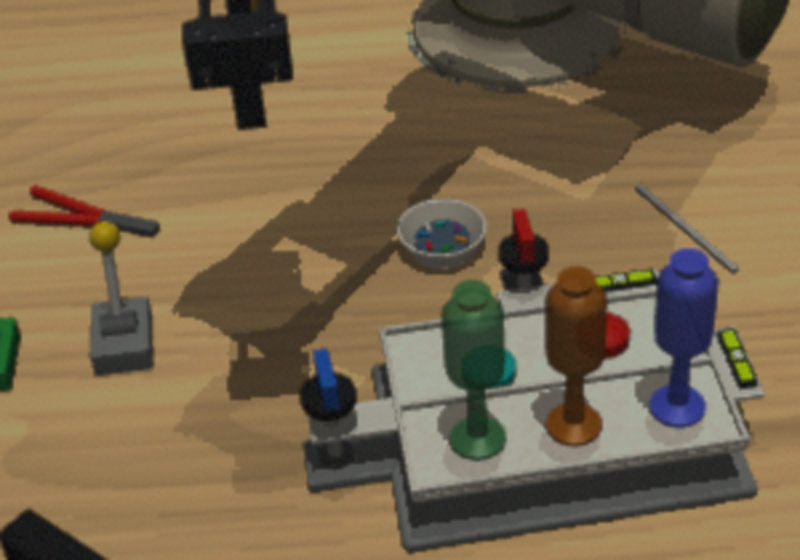

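The three vases stand in the back lane at (477,435), (574,422) and (677,405). Both cabochons show in the front lane, and the bubbles are unchanged. Next I take a close look at the grey switch.

```bash
python3 - <<'E'
from h import *
t=cv2.imread('pics/e_top.png')
print([c for c in cab('red','top',64,t) if abs(c[2][0]-558)<40],cab('turq','top',64,t))
a=cv2.resize(cv2.imread('pics/t0.png')[240:310,430:500],(560,560),interpolation=cv2.INTER_CUBIC)
cv2.imwrite('pics/14.png',a)
E
```

```text
[(266, [282.0, 225.5], [557.8, 27.1, 64.0])] [(65, [626.0, 176.0], [691.0, -746.7, 64.0]), (262, [325.4, 212.7], [588.8, -67.8, 64.0])]
```

View pics/14.png

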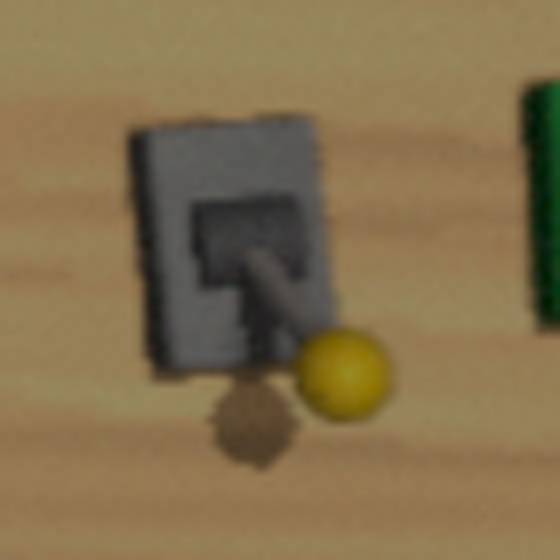

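The turquoise disc reads (589,−68) from above, about 18 mm off its placing spot. I check whether it is the knock or an image effect before the switch.

```bash
python3 - <<'E'
from h import *
t2=cv2.imread('pics/t2.png');t=cv2.imread('pics/e_top.png')
print('before',cab('turq','top',64,t2),cab('red','top',64,t2))
tn=vision.get_image('top');print('now',cab('turq','top',64,tn))
yaw=.1164;R=np.array([[np.cos(yaw),-np.sin(yaw)],[np.sin(yaw),np.cos(yaw)]])
for p in((588.8,-67.8),(557.8,27.1)): print(R.T@(np.array(p)-[607.7,-15.3]))
# rib pixels expected
print(proj('top',[(*(np.array([607.7,-15.3])+R@[x,-50]),61) for x in(-2,2,-24,-46,-86)]))
a=cv2.resize(tn[190:240,270:355],(800,470),interpolation=cv2.INTER_CUBIC);cv2.imwrite('pics/15.png',a)
E
```

```text
before [(66, [625.7, 176.2], [690.7, -746.1, 64.0]), (257, [327.0, 221.5], [569.2, -71.8, 64.0])] [(72, [627.0, 129.7], [799.6, -754.5, 64.0]), (263, [62.7, 137.8], [741.6, 520.0, 64.0]), (61, [621.8, 192.7], [652.4, -735.1, 64.0]), (65, [526.0, 216.2], [592.8, -515.6, 64.0]), (271, [281.8, 225.4], [557.9, 27.5, 64.0]), (113, [307.2, 263.8], [474.7, -30.6, 64.0]), (367, [492.8, 353.2], [291.7, -435.7, 64.0])]
now [(64, [625.9, 176.1], [690.9, -746.6, 64.0]), (263, [325.4, 212.8], [588.7, -67.9, 64.0])]
[-24.86931656 -49.94974568]
[-44.63811224  47.90833889]
[[324.37243519 202.78405911]
 [324.20287551 201.01832261]
 [325.30751759 212.52168705]
 [326.2468588  222.30366492]
 [327.96575822 240.20369505]]
```

View pics/15.png

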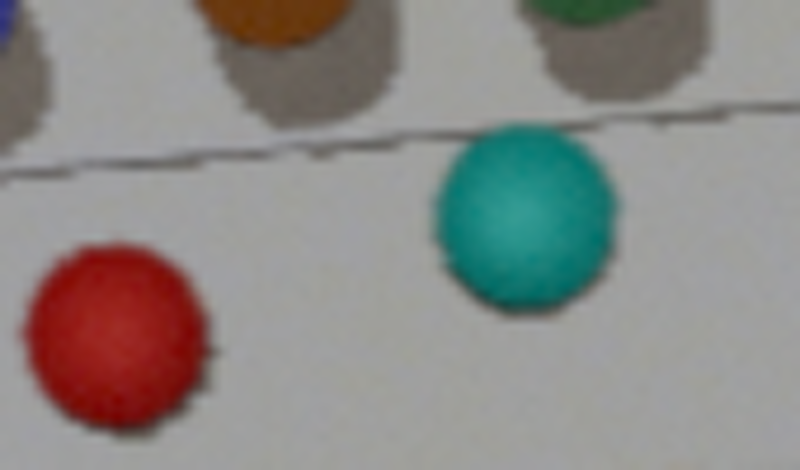

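The turquoise disc was knocked against the rib: it touches at (525,125), its centre is at x' ≈ −24, and it looks round and flat like the red one. It is inside the lane and the limits, so I leave it and go to the switch.

play_rows(
  increments=[
    {"dx": -0.03,"dy": -0.035,"dz": -0.02,"wx": 0,"wy": 0,"wz": 0,"claw": 1},
    {"dx": -0.03,"dy": -0.035,"dz": -0.02,"wx": 0,"wy": 0,"wz": 0,"claw": 1},
    {"dx": -0.03,"dy": -0.035,"dz": -0.02,"wx": 0,"wy": 0,"wz": 0,"claw": 1},
    {"dx": -0.025,"dy": -0.035,"dz": -0.02,"wx": 0,"wy": 0,"wz": 0,"claw": 1},
    {"dx": 0,"dy": 0,"dz": 0,"wx": 0,"wy": 0,"wz": 0,"claw": 1},
    {"dx": 0,"dy": 0,"dz": 0,"wx": 0,"wy": 0,"wz": 0,"claw": 1},
  ],
)

```text
t: 57.12
tcp_pos: [391.3, -371.2, 198.5]
ee_rot: [0.525, 0.477, 0.519, -0.476]
contact_force: [0.3, -0.8, 0.4]
grip_width: 0.5
```

```bash
python3 -c "
from h import *
st()"
```

```text
t 57.125 tcp [ 391.3 -371.2  198.5] phi 0.092 q16 [-0.981 -1.073] F [ 0.3 -0.8  0.4] w 0.5
toolx [ 0.008 -0.005 -1.   ]
```

play_rows(
  increments=[
    {"dx": -0.006,"dy": -0.017,"dz": 0,"wx": 0,"wy": 0,"wz": 0,"claw": 1},
    {"dx": 0,"dy": 0,"dz": -0.04,"wx": 0,"wy": 0.008,"wz": 0,"claw": 1},
    {"dx": 0,"dy": 0,"dz": -0.04,"wx": 0,"wy": 0,"wz": 0,"claw": 1},
    {"dx": 0,"dy": 0,"dz": -0.025,"wx": 0,"wy": 0,"wz": 0,"claw": 1},
    {"dx": 0,"dy": 0,"dz": 0,"wx": 0,"wy": 0,"wz": 0,"claw": 1},
    {"dx": 0,"dy": 0,"dz": 0,"wx": 0,"wy": 0,"wz": 0,"claw": 1},
  ],
)

```text
t: 57.88
tcp_pos: [389.1, -390.5, 95.5]
ee_rot: [0.529, 0.472, 0.519, -0.477]
contact_force: [-0.5, -0.6, -0.4]
grip_width: 0.5
```

play_rows(
  increments=[
    {"dx": -0.002,"dy": 0.004,"dz": -0.012,"wx": 0,"wy": 0,"wz": 0,"claw": 1},
    {"dx": 0,"dy": 0,"dz": 0,"wx": 0,"wy": 0,"wz": 0,"claw": 1},
    {"dx": 0.012,"dy": 0.001,"dz": 0,"wx": 0,"wy": 0,"wz": 0,"claw": 1},
    {"dx": 0.012,"dy": 0.001,"dz": 0,"wx": 0,"wy": 0,"wz": 0,"claw": 1},
    {"dx": 0.012,"dy": 0.001,"dz": 0,"wx": 0,"wy": 0,"wz": 0,"claw": 1},
    {"dx": 0.012,"dy": 0.001,"dz": 0,"wx": 0,"wy": 0,"wz": 0,"claw": 1},
    {"dx": 0.012,"dy": 0.001,"dz": 0,"wx": 0,"wy": 0,"wz": 0,"claw": 1},
    {"dx": 0.01,"dy": 0.001,"dz": 0,"wx": 0,"wy": 0,"wz": 0,"claw": 1},
    {"dx": 0,"dy": 0,"dz": 0,"wx": 0,"wy": 0,"wz": 0,"claw": 1},
  ],
)

```text
t: 59.0
tcp_pos: [463.5, -380.5, 85.4]
ee_rot: [0.531, 0.471, 0.518, -0.477]
contact_force: [-1.4, 0.3, -0.1]
grip_width: 0.4
```

```bash
cat > sw.py <<'E'
from h import *
st()
s=vision.get_image('scene');h=cv2.cvtColor(s,cv2.COLOR_BGR2HSV)
m=((h[...,0]>=20)&(h[...,0]<=32)&(h[...,1]>170)&(h[...,2]>90)).astype(np.uint8);m[:,220:]=0;m[:190]=0
k,l,q,ce=cv2.connectedComponentsWithStats(m)
for i in range(1,k):
    if q[i,4]>20: print(q[i,4],ce[i].round(1),at('scene',*ce[i],92))
E
python3 sw.py
```

```text
t 59.0 tcp [ 463.5 -380.5   85.4] phi 0.101 q16 [-0.882 -0.98 ] F [-1.4  0.3 -0.1] w 0.4
toolx [ 0.008 -0.018 -1.   ]
69 [117.2 224.6] [ 444.2 -500.3   92. ]
33 [  6.  231.6] [ 446.5 -743.8   92. ]
22 [168.4 233.7] [ 485.8 -381.8   92. ]
24 [ 21.8 248.6] [ 506.9 -691.6   92. ]
```

play_rows(
  increments=[
    {"dx": 0.01,"dy": 0.001,"dz": 0,"wx": 0.008,"wy": 0.008,"wz": 0,"claw": 1},
    {"dx": 0.008,"dy": 0.0005,"dz": 0,"wx": 0,"wy": 0,"wz": 0,"claw": 1},
    {"dx": 0.002,"dy": 0,"dz": 0,"wx": 0,"wy": 0,"wz": 0,"claw": 1},
    {"dx": 0,"dy": 0,"dz": 0,"wx": 0,"wy": 0,"wz": 0,"claw": 1},
  ],
)

```text
t: 59.55
tcp_pos: [483.6, -378.9, 85.0]
ee_rot: [0.526, 0.472, 0.523, -0.477]
contact_force: [-1.6, -0.7, 0.5]
grip_width: 0.5
```

```bash
python3 sw.py
```

```text
t 59.55 tcp [ 483.6 -378.9   85. ] phi 0.1 q16 [-0.854 -0.951] F [-1.6 -0.7  0.5] w 0.5
toolx [-0.002 -0.009 -1.   ]
70 [117.3 224.6] [ 444.3 -500.1   92. ]
33 [  5.8 231.4] [ 446.  -744.3   92. ]
24 [ 21.8 248.8] [ 507.5 -691.3   92. ]
```

play_rows(
  increments=[
    {"dx": 0.004,"dy": 0,"dz": 0,"wx": 0,"wy": 0,"wz": 0,"claw": 1},
    {"dx": 0.003,"dy": 0,"dz": 0,"wx": 0,"wy": 0,"wz": 0,"claw": 1},
  ],
)

```text
t: 59.85
tcp_pos: [484.3, -378.9, 84.9]
ee_rot: [0.521, 0.469, 0.527, -0.48]
contact_force: [-20.2, -0.3, 8.2]
grip_width: 0.8
```

The stop is reached: force −20 N at x 484. I back off and look.

play_rows(
  increments=[
    {"dx": -0.015,"dy": -0.001,"dz": 0,"wx": 0,"wy": 0,"wz": 0,"claw": 1},
    {"dx": -0.04,"dy": -0.003,"dz": 0,"wx": 0,"wy": 0,"wz": 0,"claw": 1},
    {"dx": -0.04,"dy": -0.003,"dz": 0.02,"wx": 0,"wy": 0,"wz": 0,"claw": 1},
    {"dx": -0.02,"dy": 0,"dz": 0.05,"wx": 0,"wy": 0,"wz": 0,"claw": 1},
    {"dx": 0,"dy": 0,"dz": 0.05,"wx": 0,"wy": 0,"wz": 0,"claw": 1},
    {"dx": 0,"dy": 0,"dz": 0,"wx": 0,"wy": 0,"wz": 0,"claw": 1},
    {"dx": 0,"dy": 0,"dz": 0,"wx": 0,"wy": 0,"wz": 0,"claw": 1},
  ],
)

```text
t: 60.72
tcp_pos: [363.8, -385.7, 208.1]
ee_rot: [0.522, 0.47, 0.525, -0.48]
contact_force: [-0.8, -0.5, 0.3]
grip_width: 0.6
```

```bash
python3 - <<'E'
from h import *
st()
s=vision.get_image('scene');t=vision.get_image('top')
cv2.imwrite('pics/16.png',cv2.resize(s[150:330,80:440],(800,400),interpolation=cv2.INTER_CUBIC))
print(cab('turq','top',64,t),[c for c in cab('red','top',64,t) if abs(c[2][0]-558)<40])
print(proj('scene',[(470.8+38.3,-379.5,92)]))
for nm,(x0,y0,x1,y1) in dict(plat=(228,192,245,230),front=(250,250,295,268)).items():
    r=t[y0:y1,x0:x1].astype(int); d=r[...,1]-r[...,0]
    print(nm,d.max(axis=1 if nm=='plat' else 0).tolist())
E
```

```text
t 60.725 tcp [ 363.8 -385.7  208.1] phi 0.097 q16 [-1.031 -1.125] F [-0.8 -0.5  0.3] w 0.6
toolx [-0.013 -0.007 -1.   ]
[(67, [626.0, 176.0], [691.0, -746.8, 64.0]), (265, [325.4, 212.8], [588.5, -67.9, 64.0])] [(65, [526.0, 216.2], [592.8, -515.6, 64.0]), (265, [281.9, 225.5], [557.8, 27.2, 64.0])]
[[168.15231355 240.74586456]]
plat [41, 40, 37, 37, 36, 36, 87, 104, 105, 104, 103, 103, 103, 102, 98, 48, 71, 53, 49, 43, 75, 48, 85, 101, 102, 100, 104, 102, 100, 101, 99, 40, 40, 41, 41, 41, 42, 42]
front [42, 42, 42, 42, 40, 40, 39, 39, 63, 98, 101, 99, 103, 98, 99, 98, 98, 82, 55, 68, 54, 45, 54, 74, 61, 80, 95, 100, 101, 100, 100, 101, 98, 88, 47, 35, 39, 39, 41, 39, 38, 39, 40, 39, 39]
```

View pics/16.png

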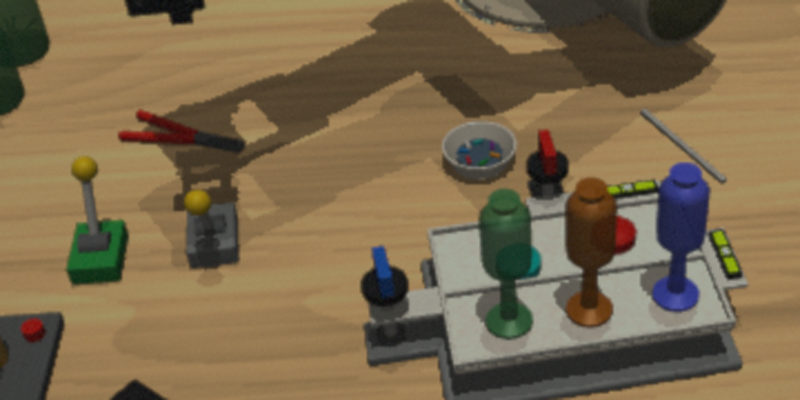

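The switch ball is at raw (169,241), against an expected (168,241) for fully on. The vases stand and the bubbles are centred, so I hand in.

```bash
python3 -c "
from workcell import ticket
print(ticket.job_done())"
```

```text
the job is handed in; nothing more can be done
None
```

The job is done and handed in at about 61 s. The hand-in gives no verdict, so what follows is from my own checks.

**What I did:** I turned the blue knob about 0.57 rad and the red knob about 2.4 rad clockwise, until both bubbles sat between their marks. I then laid the red and turquoise cabochons in the front lane. The green, amber and middle-sized blue vases went upright into the back lane. Last, I pushed the grey box's lamp switch over to its stop (about 20 N) and moved the arm clear.

**Last checks:**
- **Level:** both bubbles were centred to within about half a pixel, roughly 0.007 rad, and unchanged after loading.
- **Vases:** all three were standing upright in the last picture.
- **Switch:** the ball's image matched the fully-on position within 1 px.
- **Bystanders:** I never moved the glue bottle or the chip dish. The dish looked in place in the last picture; the bottle was outside it and I did not re-check it.

**One deviation:** the turquoise cabochon was knocked about 18 mm after I placed it and now rests against the middle rib. Its centre measures about 24 mm from the middle, inside the 15 to 75 mm limit, and it looked flat from above. I left it there and did not measure its tilt.

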